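Change over the batch on a tube roller mixer

TASK

The roller mixer by the sink is unplugged and has to be made ready for its next run: first turn its speed dial back to off while the old batch is still lying on it, then take the two finished white-capped tubes off the rollers and lay them in the steel tray. Pick only the red-capped tubes out of the crate and lay them along the rollers, each in its own valley with at least one empty valley between tubes so that they do not touch; everything else stays in the crate. When they all lie there, turn the dial to the orange mark, and leave the bottles and glassware standing around alone.

Things in the scene. Friction and masses are not known exactly. Their poses are not given: they have to be found in the camera images.
- mixer: Tube roller mixer, unplugged, fixed: white housing 255 (x) x 185 (y) x 79 mm, origin at the middle of its underside, x from the control ledge to the back rail, z up. Front to back (mm): ledge x -127 to -59, dark panel z 60, with the dial; bezel to x -54, z 70; rollers; back rail x 122 to 128, z 70. Cheeks at the roller ends, |y| over 78, z 79. The rollers do not turn
- deck (a point): Middle of the roller deck (mixer x 35, y 0, z 85 mm), axes as the mixer's, at the height of the axis of a tube lying on the rollers. Six dark rollers, 20 mm thick, 157 long, run along y; axes at x = -75, -45, -15, 15, 45, 75 mm from here, 20 mm lower. A tube lies in one of the five valleys between them: x = -60, -30, 0, 30, 60 mm. Tubes in neighbouring valleys would touch
- dial (a joint): Black speed dial on the ledge, vertical axis, rad, growing clockwise from above. Click positions (sprung ball, about 0.1 N m to pass, pulls in from 0.2 rad): 0 off (white ring), 0.524, 1.047, 1.571 = working speed (orange bar, straight towards the rollers), 2.094, 2.618; the others have white dots that grow. Stops just past 0 and 2.618
- dial_grip (a point): Point on the dial's axis 15 mm above the panel, at mid height of its grip bar, turning with it. The bar is 42 mm long (point x), 13 mm wide (point y), from 6 to 25 mm above the panel, on a skirt 43 mm in diameter and 5.5 mm high. Site x points where the dial points (white line on that end)
- dial_pointer (a point): white tip of the dial's grip bar, 21 mm from the dial's axis, 25.5 mm above the panel
- crate: Open blue plastic crate, fixed, 246 (x) x 258 (y) x 59 mm outside, walls and floor 4 mm; origin at the middle of its underside. Red- and yellow-capped tubes, a marker and tweezers lie in it in one layer, roughly along its y axis, in six places about 66 mm apart in x and 124 mm in y. A tube against a wall or another tube can be rolled clear with closed fingertips on its top
- tray: Narrow steel tray, fixed on the front strip before the sink, 88 (x) x 254 (y) x 11 mm, floor and walls 2 mm; origin at the middle of its underside. Two tubes lie in it end to end along its y axis (at y = -60 and +60 mm, say), axis at z = 17 mm
- new_1: 50 ml plastic screw-cap tube with a RED cap, lying on its side, 110 mm long, 30 mm in diameter, about 50 g. Origin on its axis at mid length, 15 mm above what it lies on; y axis along the tube towards the cap (cap y 33 to 55 mm, cone foot y -42 to -55 mm). A new sample: lies in the crate at first; may be absent (two or three are there)
- new_2: 50 ml plastic screw-cap tube with a RED cap, lying on its side, 110 mm long, 30 mm in diameter, about 50 g. Origin on its axis at mid length, 15 mm above what it lies on; y axis along the tube towards the cap (cap y 33 to 55 mm, cone foot y -42 to -55 mm). A new sample: lies in the crate at first; may be absent (two or three are there)
- new_3: 50 ml plastic screw-cap tube with a RED cap, lying on its side, 110 mm long, 30 mm in diameter, about 50 g. Origin on its axis at mid length, 15 mm above what it lies on; y axis along the tube towards the cap (cap y 33 to 55 mm, cone foot y -42 to -55 mm). A new sample: lies in the crate at first; may be absent (two or three are there)
- done_1: 50 ml plastic screw-cap tube with a WHITE cap, lying on its side, 110 mm long, 30 mm in diameter, about 50 g. Origin on its axis at mid length, 15 mm above what it lies on; y axis along the tube towards the cap (cap y 33 to 55 mm, cone foot y -42 to -55 mm). A finished sample: lies on the mixer's rollers at first
- done_2: 50 ml plastic screw-cap tube with a WHITE cap, lying on its side, 110 mm long, 30 mm in diameter, about 50 g. Origin on its axis at mid length, 15 mm above what it lies on; y axis along the tube towards the cap (cap y 33 to 55 mm, cone foot y -42 to -55 mm). A finished sample: lies on the mixer's rollers at first
- spare_1: 50 ml plastic screw-cap tube with a YELLOW cap, lying on its side, 110 mm long, 30 mm in diameter, about 50 g. Origin on its axis at mid length, 15 mm above what it lies on; y axis along the tube towards the cap (cap y 33 to 55 mm, cone foot y -42 to -55 mm). A spare that stays in the crate
- spare_2: 50 ml plastic screw-cap tube with a YELLOW cap, lying on its side, 110 mm long, 30 mm in diameter, about 50 g. Origin on its axis at mid length, 15 mm above what it lies on; y axis along the tube towards the cap (cap y 33 to 55 mm, cone foot y -42 to -55 mm). A spare that stays in the crate
- marker: black felt marker pen 118 mm long (y), 15 mm wide, 17 mm high, in the crate; stays there; origin under its middle
- tweezers: steel tweezers 127 mm long (y), 16 mm wide, 9 mm high, lying in the crate near its back wall (+x); stay there; origin under the middle
- flask: conical glass flask, 65 mm wide, 104 mm high, at the back of the counter; leave alone; origin under its middle
- reagent: clear reagent bottle with a yellow cap, 45 mm wide, 129 mm high, at the back of the counter; leave alone; origin under its middle

How it is judged:
By the outcome, as a careful person would: the job done as asked, in the order asked, and still so for the second after the job is handed in, with the robot touching nothing.
Of new_1, new_2, new_3 only 2 to 3 are there at a start; the rules pass over those that are not, and their reading is None.
At some moment in a run one of spare_1, spare_2 may be knocked a few centimetres aside while the robot is not near it.
Once in a run the grip may slacken for a moment while it holds something.
It also fails if it takes over 200 s, if anything falls off the work surface, if the arm or the gripper's body presses on something with over 40 N, if the wrist force passes 120 N, or if a joint passes its speed limit or range.

ROBOT

A 6-joint arm with a two-finger parallel gripper is mounted at the origin on a cart in front of the work surface, level with it; the furniture and walls round the work are solid. World frame = base frame: x ahead of the robot, y to its left, z up, the work surface at z = 0. Lengths are in m, angles in rad, forces in N, time in s.
With the tool pointing down it reaches from about 0.275 to 0.825 m from the base axis. Payload 5.2 kg.
Tool frame: the origin (TCP) lies midway between the tips of the shut fingers; the grasp point (between the pads) lies 19 mm behind it; z points along the fingers, y is the line along which they close (so a half turn about z gives the same grasp; the last joint's range is limited). The gripper opens to 93 mm and grips with 3 to 60 N. Pads are 15 mm wide; open, the fingers measure 128 mm over their backs; the gripper's body (75 mm by 188 mm) begins 65 mm behind the grasp point.
Start: joints at [-1.388, 0.259, 1.535, -0, 1.348, -0.203], TCP at [0.207, -0.51, 0.219] pointing down, gripper open.
Joint ranges: [-3.14, 3.14], [-0.91, 2.08], [0.19, 2.58], [-1.22, 4.36], [0.22, 2.71], [-3.12, 3.12]. Speed limits (rad/s): [2.57, 2.57, 3.14, 3.14, 3.14, 3.14].

INTERFACE

Orientations are given as a unit quaternion [w, x, y, z].
In Python, from plant import bot gives the robot as it stands.
- The arm moves only by the tool drive_tool, never from a script. Its argument "rows" is one flat list of numbers, 6 for each row, row after row: the shift along the world's x, y, z normalised to -1 to 1, where 1 is 0.4 m, then the turn, a rotation vector about the world's x, y, z normalised to -1 to 1, where 1 is pi/2 rad. In form: [tx, ty, tz, ax, ay, az, tx, ty, tz, ax, ay, az, ...]. A call has 1 to 5 rows; each row is the pose to reach, as a shift and turn from the pose commanded when the call began; what a row does not reach only later rows make up. A row lasts 1/12 s, in which the tool goes at most 41.7 mm and 7.16 degrees, less where a joint would pass 70% of its speed; a pose out of reach is approached as far as the arm can. A call with a number of a shift or a turn outside -1 to 1 is refused whole. A call with a gripper value outside its range is refused whole. "fingers" is the finger opening in mm, from 0 to 93, set as the call begins (left out, the last holds). The fingers move at their own pace and stop on an object; the grip force is fixed at half the most. Time passes only in rows, so rows that repeat a pose let the fingers close. It gives the time, the measured TCP pose, the force, the opening and the grip force at its end, in the units of the state.
- bot.sense(): the state, without advancing time (a new reading comes with each control period).
- bot.camera(name): name is "side" or "top" or "wrist"; returns a dict with "pixels" (480x640x3 uint8, red, green, blue), "range_z" (480x640 float32, m along the optical axis (not along the pixel's ray), 0 where there is no reading), "fovy" (degrees; the focal length in pixels is half the picture's height over the tangent of half this angle, whatever the lens; pixels are square), "cx", "cy" (the principal point, pixels), "camera_from_world" (4x4, takes a point from world to camera coordinates); the wrist camera has in their place "tool_from_camera" (4x4, takes a point from camera to tool coordinates, whose origin is the TCP and whose axes are the flange's). Camera axes: x right, y up, looking along -z (the intrinsics and any distortion apply to the point x, -y, -z); pixel columns grow to the right and rows downward; lengths in m; the calibration is good to about 2 mm. A picture is of the moment at which its call begins: read the wrist's pose just before it.
- bot.hand_in(): hands the job in; it is judged then, once.
Trained networks look in a picture, given as the dict that the camera call returned (one of the last four; its "shot" number tells which), for a name from the list of things; names that differ only in an ending like _2 or _b are one class to them, and where a whole thing is asked for, a point or a joint stands for the part that bears it (a point fixed in the world has none). Each returns a list of dicts, best first, with "confidence" (0 to 1); they miss things now and then, are a little off and sometimes report something else, mostly with a low value. They report only what shows in the picture. A call takes as long as a camera call.
- bot.look_for(picture, name): "at" ([row, column] as shares, 0 to 1, of the picture: columns of its width, rows of its height, amid what is visible of it).
- bot.masks_of(picture, name): "pixels" (480x640 bool, what is visible of it) and "at" ([row, column] as shares, 0 to 1, of the picture: columns of its width, rows of its height, amid what is visible of it).
The state is a dict: "t": time; "joint_pos": joint angles; "joint_vel": joint speeds; "joint_efforts": joint torques, N m; "ee_pos": TCP position; "tool_rot": TCP orientation; "force": force on the tool from outside, world axes, zero at the start; "torque": the same for the moment, N m; "finger_gap": finger opening in m; "grip_force": force on a finger pad.
Only numpy, scipy, OpenCV 4.12 (cv2) and the standard library are available. Lean on these libraries where they do the work, as an engineer would, in place of code of your own. Each camera call takes 0.05 s, during which the arm holds its last target. There are 200 camera calls.

## Working session

There is one attempt and no reset: what is moved stays moved. The work goes in short steps, Python scripts to look and compute and a tool call to move; the robot and the scene stay as the last step left them, time stands still between calls to the robot, and variables do not carry over. Pictures are saved under pics/ and viewed, at most 14 in all, crops included, and the job is handed in when it is done.

Besides the shell and the picture viewer there is one more tool, called by a JSON object that holds its "method" and its "body". drive_tool: Moves the arm, as the interface text tells. Scaled input: -1 to 1 covers 0.4 m each way for a shift and pi/2 rad each way for a turn. Its arguments: {"type":"object","properties":{"rows":{"type":"array"},"fingers":{"type":"number"}},"required":["rows"]}

```bash
mkdir -p pics; ls; cat > h.py <<'E'
import numpy as np, cv2
from plant import bot
from scipy.spatial.transform import Rotation as R
def pose():
    s=bot.sense(); q=s["tool_rot"]; T=np.eye(4); T[:3,:3]=R.from_quat([q[1],q[2],q[3],q[0]]).as_matrix(); T[:3,3]=s["ee_pos"]; return T
def shot(name):
    T=pose(); p=bot.camera(name)
    p["W"]=T@p["tool_from_camera"] if name=="wrist" else np.linalg.inv(p["camera_from_world"])
    return p
def save(p,f): cv2.imwrite("pics/"+f,p["pixels"][:,:,::-1])
def cloud(p):
    f=240/np.tan(np.radians(p["fovy"])/2); v,u=np.mgrid[:480,:640]; z=p["range_z"]
    X=np.stack([(u-p["cx"])/f*z,-(v-p["cy"])/f*z,-z,np.ones_like(z)],-1)
    P=(X@p["W"].T)[...,:3]; P[z==0]=np.nan; return P
E
python3 - <<'E'
from h import *
for n in("top","side"):
    p=shot(n); save(p,n+"0.png"); print(n,p["fovy"],p["W"].round(3).tolist(),[k for k in p])
    P=cloud(p)
    for c in("mixer","dial","crate","tray","new_1","done_1","spare_1","marker","tweezers","flask","reagent"):
        for m in bot.masks_of(p,c):
            k=m["pixels"]; Q=P[k]; Q=Q[~np.isnan(Q[:,0])]
            if m["confidence"]>.3 and len(Q): print(c,round(m["confidence"],2),np.round(np.array(m["at"])*[480,640]),k.sum(),np.percentile(Q,[3,50,97],axis=0).round(3).tolist())
print(bot.sense())
E
```

```text
pics
top 53.13867844002904 [[0.104, 0.973, -0.205, 0.343], [-0.995, 0.103, -0.015, -0.013], [0.007, 0.205, 0.979, 1.324], [0.0, 0.0, 0.0, 1.0]] ['pixels', 'range_z', 'fovy', 'cx', 'cy', 'camera_from_world', 'shot', 'W']
mixer 0.93 [273. 320.] 5953 [[0.412, -0.076, 0.049], [0.53, 0.009, 0.067], [0.658, 0.099, 0.082]]
mixer 0.66 [254. 395.] 403 [[0.587, -0.241, 0.019], [0.598, -0.191, 0.031], [0.614, -0.143, 0.038]]
dial 0.64 [301. 316.] 180 [[0.427, -0.003, 0.064], [0.445, 0.013, 0.072], [0.462, 0.03, 0.089]]
crate 0.65 [273. 423.] 7386 [[0.424, -0.388, -0.001], [0.559, -0.271, 0.006], [0.668, -0.131, 0.062]]
crate 0.6 [303. 314.] 186 [[0.426, -0.004, 0.063], [0.443, 0.013, 0.071], [0.46, 0.031, 0.089]]
tray 0.69 [319. 209.] 3416 [[0.337, 0.172, -0.003], [0.381, 0.296, 0.002], [0.426, 0.419, 0.013]]
new_1 0.89 [281. 395.] 410 [[0.52, -0.249, 0.021], [0.532, -0.202, 0.031], [0.547, -0.15, 0.038]]
new_1 0.73 [255. 395.] 400 [[0.587, -0.241, 0.019], [0.598, -0.192, 0.031], [0.614, -0.144, 0.038]]
new_1 0.61 [305. 440.] 436 [[0.459, -0.367, 0.008], [0.478, -0.321, 0.031], [0.497, -0.271, 
[... 3013 characters left out ...]
oint_pos': array([-1.38780704e+00,  2.58553164e-01,  1.53502533e+00,  1.07866766e-05,
        1.34794967e+00, -2.02855328e-01]), 'joint_vel': array([-3.76577883e-04,  7.86007914e-05,  2.14865585e-05, -9.59346736e-04,
        7.52183655e-04,  1.11856021e-03]), 'joint_efforts': array([ 2.69185884e-04, -4.37207401e+01, -2.84306878e+01,  7.17665395e-02,
        3.11812351e-02,  4.77102304e-06]), 'ee_pos': array([ 0.20698716, -0.50957629,  0.21866779]), 'tool_rot': array([3.22989176e-05, 9.81448367e-01, 1.91726631e-01, 4.93943479e-06]), 'force': array([0.32648811, 0.14150276, 0.26825433]), 'torque': array([0.04916884, 0.00685009, 0.00409449]), 'grip_force': 0.0, 'finger_gap': 0.09288254245514888}
```

```bash
python3 - <<'E'
import cv2
a=cv2.imread("pics/top0.png")[160:380,130:490]; cv2.imwrite("pics/top0c.png",cv2.resize(a,None,fx=2.2,fy=2.2,interpolation=cv2.INTER_CUBIC))
E
```

```text
(no output)
```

View pics/top0c.png

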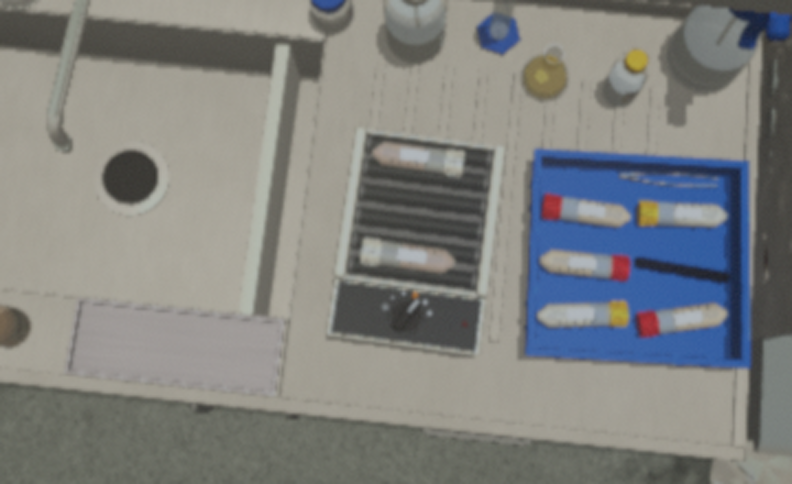

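View pics/side0.png

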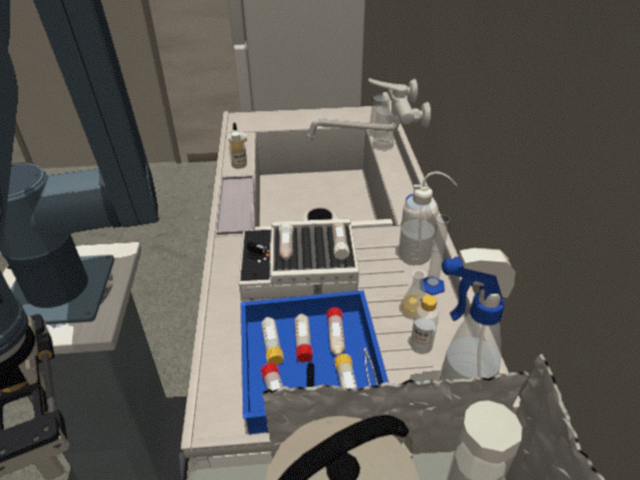

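The top crop shows the dial near crop (408,310), with finished tubes in the front and rearmost valleys. The crate holds three red tubes, two yellow ones, the marker and the tweezers. The side view agrees with this. I'm moving to look at the crate and mixer from the wrist.

{"method": "drive_tool", "body": {"rows": [0.35,0.3,0.2,0,0,0.377,0.35,0.3,0.2,0,0,0.377,0.35,0.3,0.2,0,0,0.377,0.35,0.3,0.2,0,0,0.377,0.35,0.3,0.2,0,0,0.377]}}

```text
t: 1.62
ee_pos: [0.3486, -0.3879, 0.3001]
tool_rot: [0.001, 0.881, 0.473, 0.0]
force: [0.2, -0.8, -0.1]
finger_gap: 0.0929
grip_force: 0.0
```

{"method": "drive_tool", "body": {"rows": [0.3,0.3,0.15,0,0,0.377,0.3,0.3,0.15,0,0,0.377,0.3,0.3,0.15,0,0,0.377,0.3,0.3,0.15,0,0,0.377,0.3,0.3,0.15,0,0,0.377]}}

```text
t: 2.03
ee_pos: [0.4704, -0.266, 0.3612]
tool_rot: [0.002, 0.704, 0.711, 0.001]
force: [-1.1, -0.2, 0.1]
finger_gap: 0.0928
grip_force: 0.0
```

```bash
python3 - <<'E'
from h import *
print(pose().round(3).tolist()); p=shot("wrist"); save(p,"w1.png"); print(p["W"].round(3).tolist(),p["fovy"])
P=cloud(p)
for c in("new_1","spare_1","marker","tweezers","crate"):
    for m in bot.masks_of(p,c):
        Q=P[m["pixels"]]; Q=Q[~np.isnan(Q[:,0])]
        if m["confidence"]>.3 and len(Q): print(c,round(m["confidence"],2),np.round(np.array(m["at"])*[480,640]),len(Q),np.percentile(Q,[3,50,97],axis=0).round(3).tolist())
E
```

```text
[[-0.01, 1.0, 0.004, 0.47], [1.0, 0.01, -0.001, -0.266], [-0.001, 0.004, -1.0, 0.361], [0.0, 0.0, 0.0, 1.0]]
[[1.0, -0.008, -0.006, 0.469], [0.01, 0.967, 0.256, -0.195], [0.003, -0.256, 0.967, 0.527], [0.0, 0.0, 0.0, 1.0]] 68.8386664401509
new_1 0.93 [152. 370.] 1673 [[0.521, -0.248, 0.021], [0.533, -0.198, 0.031], [0.548, -0.149, 0.035]]
new_1 0.84 [230. 327.] 1439 [[0.458, -0.367, 0.006], [0.479, -0.314, 0.031], [0.499, -0.269, 0.035]]
new_1 0.81 [147. 412.] 1702 [[0.587, -0.242, 0.02], [0.598, -0.19, 0.031], [0.614, -0.143, 0.035]]
spare_1 0.92 [151. 321.] 1635 [[0.457, -0.25, 0.022], [0.472, -0.2, 0.031], [0.49, -0.152, 0.035]]
spare_1 0.73 [228. 414.] 1438 [[0.594, -0.362, 0.017], [0.607, -0.308, 0.031], [0.623, -0.261, 0.035]]
marker 0.65 [230. 367.] 789 [[0.533, -0.372, 0.003], [0.541, -0.317, 0.017], [0.551, -0.264, 0.021]]
tweezers 0.75 [189. 447.] 156 [[0.65, -0.319, 0.004], [0.656, -0.256, 0.01], [0.665, -0.237, 0.014]]
crate 0.68 [188. 383.] 27908 [[0.424, -0.386, 0.002], [0.56, -0.25, 0.004], [0.669, -0.129, 0.06]]
```

View pics/w1.png

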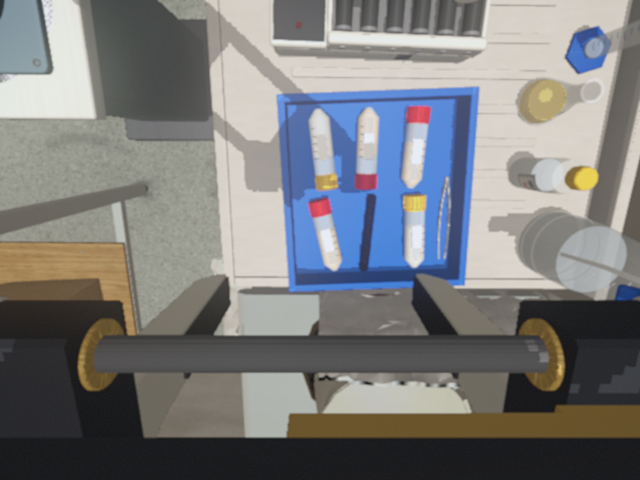

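The wrist view shows the crate: red tubes at (325,232), (367,150) and (415,147), yellow at (322,150) and (414,230), marker at (367,232), tweezers at (446,220). The measured heights match the text. Next I move over the mixer.

{"method": "drive_tool", "body": {"rows": [0.05,0.4,0,0,0,0.0,0.05,0.4,0,0,0,0.0,0.05,0.4,0,0,0,0.0,0.05,0.4,0,0,0,0.0,0.05,0.4,0,0,0,0.0]}}

```text
t: 2.75
ee_pos: [0.4864, -0.105, 0.3587]
tool_rot: [-0.001, 0.707, 0.708, 0.001]
force: [0.3, 0.2, -0.3]
finger_gap: 0.0929
grip_force: 0.0
```

{"method": "drive_tool", "body": {"rows": [0.05,0.3,-0.05,0,0,0.005,0.05,0.3,-0.05,0,0,0.005,0.05,0.3,-0.05,0,0,0.005,0.05,0.3,-0.05,0,0,0.005,0.05,0.3,-0.05,0,0,0.005]}}

```text
t: 3.17
ee_pos: [0.5065, 0.0108, 0.3378]
tool_rot: [-0.001, 0.704, 0.71, -0.001]
force: [0.1, -0.2, 0.1]
finger_gap: 0.0929
grip_force: 0.0
```

```bash
python3 - <<'E'
from h import *
T=pose();print(T.round(3).tolist()); p=shot("wrist"); np.savez("w2.npz",rgb=p["pixels"],P=cloud(p)); 
P=cloud(p)
for c in("mixer","done_1","dial","dial_pointer","tray"):
    for m in bot.masks_of(p,c):
        Q=P[m["pixels"]]; Q=Q[~np.isnan(Q[:,0])]
        if m["confidence"]>.3 and len(Q): print(c,round(m["confidence"],2),np.round(np.array(m["at"])*[480,640]),len(Q),np.percentile(Q,[3,50,97],axis=0).round(3).tolist())
    print(c,[(round(o["confidence"],2),np.round(np.array(o["at"])*[480,640])) for o in bot.look_for(p,c)])
# cheeks: z>0.074 white; housing outline
g=p["pixels"].astype(int)
M=(P[...,2]>.062)&(P[...,2]<.083)&(P[...,0]>.38)&(P[...,0]<.72)&(abs(P[...,1])<.16)
rect=cv2.minAreaRect(P[M][:,:2].astype(np.float32)*1000);print(rect)
M=(P[...,2]>.045)&(P[...,2]<.083)&(P[...,0]>.38)&(P[...,0]<.72)&(abs(P[...,1])<.16)
rect=cv2.minAreaRect(P[M][:,:2].astype(np.float32)*1000);print(rect)
M=(P[...,2]>.076)&(P[...,2]<.083)&(P[...,0]>.38)&(P[...,0]<.72)&(abs(P[...,1])<.16)
Q=P[M]
for s in (Q[:,1]>.07,Q[:,1]<-.05):
    A=Q[s]; print(len(A),A.mean(0).round(4),np.polyfit(A[:,0],A[:,1],1),A.min(0).round(3),A.max(0).round(3))
save(p,"w2.png")
E
```

```text
[[-0.008, 1.0, -0.002, 0.507], [1.0, 0.008, -0.0, 0.011], [-0.0, -0.002, -1.0, 0.338], [0.0, 0.0, 0.0, 1.0]]
mixer 0.83 [198. 348.] 25163 [[0.418, -0.073, 0.052], [0.539, 0.02, 0.069], [0.659, 0.101, 0.079]]
mixer 0.46 [323. 299.] 469 [[0.456, -0.189, 0.018], [0.47, -0.172, 0.031], [0.484, -0.154, 0.034]]
mixer [(0.84, array([197., 346.])), (0.69, array([ 39., 225.]))]
done_1 0.88 [200. 327.] 2183 [[0.499, -0.026, 0.088], [0.512, 0.027, 0.097], [0.527, 0.072, 0.101]]
done_1 0.85 [206. 429.] 2274 [[0.617, -0.03, 0.086], [0.629, 0.02, 0.097], [0.644, 0.07, 0.101]]
done_1 [(0.86, array([200., 327.])), (0.26, array([322., 380.]))]
dial 0.95 [200. 273.] 956 [[0.427, -0.003, 0.061], [0.446, 0.018, 0.069], [0.464, 0.034, 0.087]]
dial [(0.69, array([202., 272.])), (0.63, array([198., 349.]))]
dial_pointer 0.92 [200. 271.] 940 [[0.427, -0.003, 0.064], [0.446, 0.018, 0.069], [0.464, 0.034, 0.087]]
dial_pointer [(0.57, array([198., 271.])), (0.21, array([387., 385.]))]
tray 0.58 [ 40. 225.] 5969 [[0.339, 0.168, 0.0], [0.381, 0.215, 0.002], [0.427, 0.257, 0.012]]
tray [(0.58, array([ 37., 225.]))]
((539.7980346679688, 12.471214294433594), (184.9896697998047, 251.06214904785156), 88.46380615234375)
((536.1737060546875, -28.8701171875), (267.6669921875, 255.70730590820312), 88.32234954833984)
1864 [0.5733 0.0965 0.0783] [-0.02784499  0.11243644] [0.482 0.072 0.076] [0.666 0.106 0.082]
1217 [ 0.5623 -0.0726  0.0782] [-0.02077093 -0.06091006] [ 0.477 -0.081  0.076] [ 0.661 -0.051  0.081]
```

View pics/w2.png

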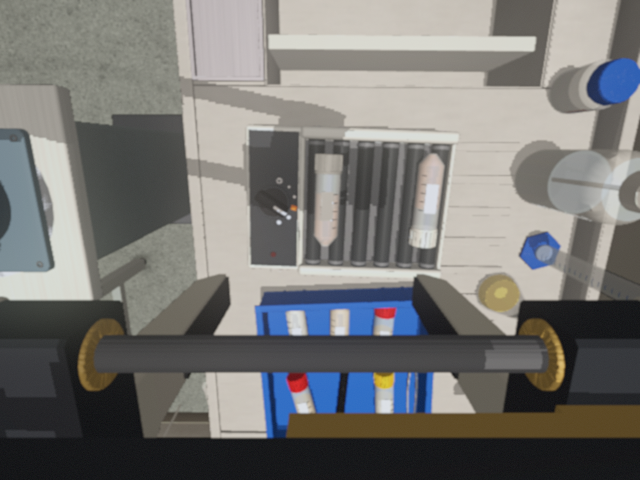

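The wrist view shows the mixer with the dial at (275,203), its bar running from about (258,192) to (290,213). Finished tubes lie at (327,200) and (430,200), and the tray is at the upper left. Next come precise fits of the dial, tubes and tray.

```bash
python3 - <<'E'
from h import *
d=np.load("w2.npz"); P=d["P"]; g=d["rgb"]
M=(P[...,2]>.077)&(P[...,2]<.095)&(P[...,0]>.41)&(P[...,0]<.475)&(abs(P[...,1]-.015)<.04)
Q=P[M]; print(len(Q),Q.mean(0), np.percentile(Q[:,2],[5,50,95])); r=cv2.minAreaRect(Q[:,:2].astype(np.float32)*1000); print(r)
pc=np.linalg.svd(Q[:,:2]-Q[:,:2].mean(0))[2][0]; print("bar dir deg",np.degrees(np.arctan2(pc[1],pc[0])))
w=M&(g.min(-1)>120); print("white",w.sum(),P[w].mean(0) if w.any() else 0)
panel=(P[...,0]>.43)&(P[...,0]<.47)&(P[...,1]>.05)&(P[...,1]<.09); print("panel z",np.nanmedian(P[panel][:,2]))
# tubes on mixer
from scipy.optimize import least_squares
for cx in(.512,.630):
    M=(P[...,2]>.088)&(P[...,2]<.11)&(abs(P[...,0]-cx)<.022)&(abs(P[...,1]-.02)<.08); Q=P[M]
    f=lambda v:np.hypot(Q[:,0]-v[0]-v[1]*(Q[:,1]-.02),Q[:,2]-v[2])-.0145
    s=least_squares(f,[cx,-.0,.085],loss="soft_l1",f_scale=.001); print("tube",s.x.round(4),np.percentile(Q[:,1],[0,100]).round(3))
a=g[150:260,235:325]; cv2.imwrite("pics/dial.png",cv2.resize(a[:,:,::-1],None,fx=5,fy=5,interpolation=cv2.INTER_CUBIC))
p=shot("top");P=cloud(p)
M=(P[...,2]>-.01)&(P[...,2]<.02)&(P[...,0]>.3)&(P[...,0]<.46)&(P[...,1]>.14)&(P[...,1]<.45)
for m in bot.masks_of(p,"tray"):
    k=m["pixels"]&M
    print(m["confidence"],k.sum(),cv2.minAreaRect(P[k][:,:2].astype(np.float32)*1000))
E
```

```text
395 [0.4454996  0.01591523 0.08494295] [0.08072805 0.08538618 0.08712218]
((445.1593017578125, 15.133899688720703), (13.226031303405762, 42.72675704956055), 55.946022033691406)
bar dir deg -33.47915316471778
white 53 [0.45625044 0.00742561 0.08588611]
panel z 0.06027470180556843
tube [0.5125 0.0283 0.0852] [-0.034  0.075]
tube [0.6325 0.0336 0.0849] [-0.034  0.077]
0.94 2527 ((381.1116943359375, 297.240234375), (267.69342041015625, 98.01207733154297), 89.82689666748047)
```

View pics/dial.png

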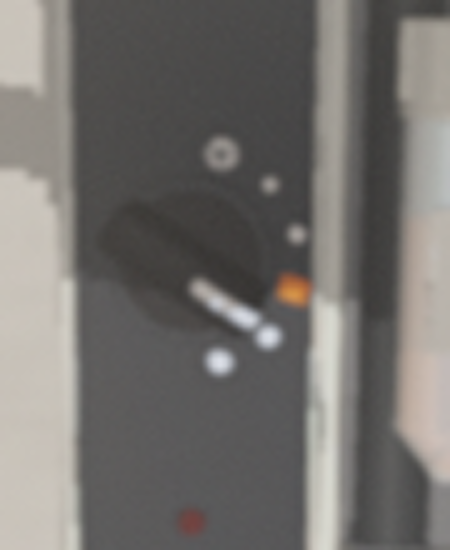

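The crop shows the dial's white line end at (235,305), lying at the fifth click of 2.094. Off, the ring at (220,153), is 120° counter-clockwise. I go over the dial with the tool's x axis along the bar.

{"method": "drive_tool", "body": {"rows": [-0.15,0.01,0,0,0,-0.39,-0.15,0.01,0,0,0,-0.39,-0.15,0.01,0,0,0,-0.39,-0.15,0.01,0,0,0,-0.39,-0.15,0.01,0,0,0,-0.39], "fingers": 30}}

```text
t: 4.23
ee_pos: [0.4467, 0.0146, 0.339]
tool_rot: [0.0, 0.887, 0.462, 0.0]
force: [-0.1, 1.2, -0.3]
finger_gap: 0.0641
grip_force: 0.0
```

{"method": "drive_tool", "body": {"rows": [0,0,-0.2,0,0,-0.39,0,0,-0.2,0,0,-0.39,0,0,-0.2,0,0,-0.39,0,0,-0.2,0,0,-0.39,0,0,-0.2,0,0,-0.39]}}

```text
t: 4.65
ee_pos: [0.4464, 0.0146, 0.2578]
tool_rot: [-0.0, 0.985, 0.173, -0.001]
force: [-0.6, 0.2, 0.3]
finger_gap: 0.0321
grip_force: 0.0
```

{"method": "drive_tool", "body": {"rows": [0,0,-0.2,0,0,-0.39,0,0,-0.2,0,0,-0.39,0,0,-0.2,0,0,-0.39,0,0,-0.2,0,0,-0.39,0,0,-0.2,0,0,-0.39]}}

```text
t: 5.07
ee_pos: [0.4465, 0.0146, 0.1778]
tool_rot: [-0.0, 0.991, -0.133, -0.001]
force: [0.6, 0.0, 0.4]
finger_gap: 0.0297
grip_force: 0.0
```

{"method": "drive_tool", "body": {"rows": [0,0,0,0,0,-0.19,0,0,0,0,0,-0.19,0,0,0,0,0,-0.19,0,0,0,0,0,-0.19,0,0,0,0,0,-0.19]}}

```text
t: 5.48
ee_pos: [0.447, 0.0145, 0.1787]
tool_rot: [-0.0, 0.962, -0.275, 0.0]
force: [-0.3, 1.0, -0.1]
finger_gap: 0.0303
grip_force: 0.0
```

```bash
python3 - <<'E'
from h import *
T=pose();print(T.round(4).tolist(),np.degrees(np.arctan2(T[1,0],T[0,0])),bot.sense()["joint_pos"].round(2),bot.sense()["finger_gap"])
E
```

```text
[[0.8493, -0.528, 0.0001, 0.447], [-0.528, -0.8493, -0.0, 0.0145], [0.0001, -0.0001, -1.0, 0.1787], [0.0, 0.0, 0.0, 1.0]] -31.86919139052313 [-0.22  0.11  1.83  0.    1.21  1.91] 0.030256244510735546
```

{"method": "drive_tool", "body": {"rows": [-0.004,0.003,-0.1,0,0,0,-0.004,0.003,-0.2,0,0,0,-0.004,0.003,-0.25,0,0,0,-0.004,0.003,-0.274,0,0,0,-0.004,0.003,-0.274,0,0,0]}}

```text
t: 5.9
ee_pos: [0.4439, 0.016, 0.0674]
tool_rot: [0.0, 0.962, -0.275, -0.002]
force: [-1.2, 0.2, -0.4]
finger_gap: 0.0298
grip_force: 0.0
```

{"method": "drive_tool", "body": {"rows": [0,0,0,0,0,0,0,0,0,0,0,0,0,0,0,0,0,0,0,0,0,0,0,0,0,0,0,0,0,0], "fingers": 0}}

```text
t: 6.32
ee_pos: [0.4452, 0.0144, 0.0694]
tool_rot: [0.001, 0.962, -0.275, 0.0]
force: [-1.6, -5.9, -1.0]
finger_gap: 0.0125
grip_force: 29.6
```

{"method": "drive_tool", "body": {"rows": [0,0,0,0,0,0.07,0,0,0,0,0,0.14,0,0,0,0,0,0.21,0,0,0,0,0,0.28,0,0,0,0,0,0.35]}}

```text
t: 6.73
ee_pos: [0.4452, 0.0143, 0.0694]
tool_rot: [0.001, 1.0, -0.002, -0.0]
force: [-1.9, -7.3, -0.9]
finger_gap: 0.0136
grip_force: 32.7
```

{"method": "drive_tool", "body": {"rows": [0,0,0,0,0,0.07,0,0,0,0,0,0.14,0,0,0,0,0,0.21,0,0,0,0,0,0.28,0,0,0,0,0,0.35]}}

```text
t: 7.15
ee_pos: [0.4449, 0.0139, 0.0692]
tool_rot: [0.001, 0.963, 0.271, -0.001]
force: [-2.1, -8.0, -1.3]
finger_gap: 0.0125
grip_force: 29.8
```

{"method": "drive_tool", "body": {"rows": [0,0,0,0,0,0.07,0,0,0,0,0,0.14,0,0,0,0,0,0.21,0,0,0,0,0,0.28,0,0,0,0,0,0.35]}}

```text
t: 7.57
ee_pos: [0.4451, 0.0138, 0.0692]
tool_rot: [0.001, 0.853, 0.522, -0.001]
force: [-2.0, -8.2, -2.3]
finger_gap: 0.0125
grip_force: 29.8
```

{"method": "drive_tool", "body": {"rows": [0,0,0,0,0,0.07,0,0,0,0,0,0.14,0,0,0,0,0,0.21,0,0,0,0,0,0.28,0,0,0,0,0,0.283]}}

```text
t: 7.98
ee_pos: [0.4456, 0.015, 0.0693]
tool_rot: [0.0, 0.718, 0.696, 0.0]
force: [-0.4, -2.8, -1.6]
finger_gap: 0.0146
grip_force: 34.2
```

{"method": "drive_tool", "body": {"rows": [0,0,0,0,0,0,0,0,0,0,0,0,0,0,0.1,0,0,0,0,0,0.2,0,0,0,0.05,0,0.3,0,0,0], "fingers": 25}}

```text
t: 8.4
ee_pos: [0.461, 0.0165, 0.1876]
tool_rot: [-0.002, 0.72, 0.694, -0.001]
force: [1.5, -0.7, -0.6]
finger_gap: 0.0251
grip_force: 0.0
```

{"method": "drive_tool", "body": {"rows": [0.1,0.01,0.1,0,0,0,0.12,0.012,0.15,0,0,0,0.12,0.012,0.15,0,0,0,0.12,0.012,0.15,0,0,0,0.12,0.012,0.15,0,0,0], "fingers": 48}}

```text
t: 8.82
ee_pos: [0.5111, 0.0208, 0.2455]
tool_rot: [-0.001, 0.72, 0.694, -0.0]
force: [-0.7, 0.1, -1.2]
finger_gap: 0.0474
grip_force: 0.0
```

```bash
cat >> h.py <<'E'
from scipy.optimize import least_squares
def dial(P,g):
    M=(P[...,2]>.077)&(P[...,2]<.095)&(P[...,0]>.41)&(P[...,0]<.475)&(abs(P[...,1]-.015)<.03)
    Q=P[M]; w=M&(g.min(-1)>110); pc=np.linalg.svd(Q[:,:2]-Q[:,:2].mean(0))[2][0]
    wd=P[w][:,:2].mean(0)-[.4453,.0155]; pc*=np.sign(pc@wd)
    print("dial ctr",Q.mean(0).round(4),"dir",np.degrees(np.arctan2(pc[1],pc[0])).round(1),"angle",np.radians(88.3-np.degrees(np.arctan2(pc[1],pc[0]))).round(3))
def tube(P,c,z,L=.075,W=.022):
    M=(P[...,2]>z+.003)&(P[...,2]<z+.025)&(abs(P[...,0]-c[0])<W)&(abs(P[...,1]-c[1])<L); Q=P[M]
    f=lambda v:np.hypot(Q[:,0]-v[0]-v[1]*(Q[:,1]-c[1]),Q[:,2]-v[2])-.0145
    s=least_squares(f,[c[0],0,z],loss="soft_l1",f_scale=.001)
    print("tube",len(Q),"x,slope,z",s.x.round(4),"yawdeg",(-np.degrees(np.arctan(s.x[1]))).round(1),"y",Q[:,1].min().round(3),Q[:,1].max().round(3))
    return s.x
def yaw():
    T=pose(); return np.degrees(np.arctan2(T[1,0],T[0,0]))
E
python3 - <<'E'
from h import *
print(pose()[:3,3],yaw()); p=shot("wrist"); P=cloud(p); dial(P,p["pixels"])
tube(P,(.512,.02),.085);tube(P,(.632,.02),.085); save(p,"w3.png")
E
```

```text
[0.51112426 0.02083013 0.2455442 ] 87.95965061518409
dial ctr [0.4459 0.0164 0.0849] dir 75.2 angle 0.228
tube 3299 x,slope,z [0.5126 0.0296 0.0852] yawdeg -1.7 y -0.035 0.075
tube 3425 x,slope,z [0.6327 0.0366 0.085 ] yawdeg -2.1 y -0.033 0.076
```

```bash
python3 - <<'E'
import cv2
a=cv2.imread("pics/w3.png")[60:260,170:330]; cv2.imwrite("pics/dial2.png",cv2.resize(a,None,fx=3,fy=3,interpolation=cv2.INTER_CUBIC))
E
```

```text
(no output)
```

View pics/dial2.png

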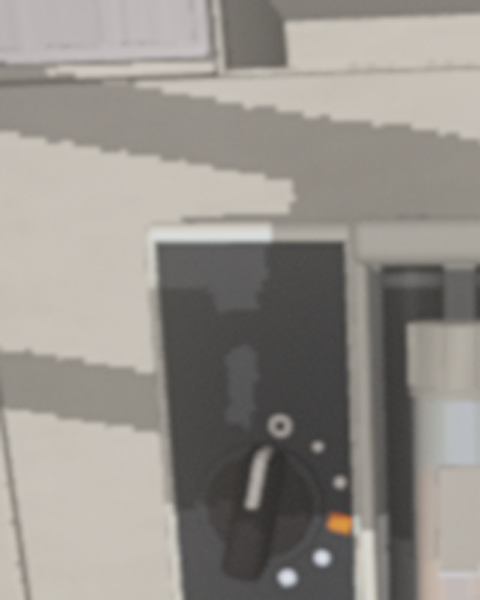

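The white line now points at about 75°, close to the ring at (280,427), but the scale looks rotated relative to the panel. I'll measure the marks in 3D before concluding anything.

```bash
python3 - <<'E'
from h import *
def marks(g,P,tag):
    hsv=cv2.cvtColor(g,cv2.COLOR_RGB2HSV)
    R_=(P[...,0]>.415)&(P[...,0]<.482)&(abs(P[...,1]-.015)<.042)&(P[...,2]<.072)&(P[...,2]>.05)
    m=(R_&((g.min(-1)>110)|((hsv[...,1]>120)&(hsv[...,2]>120)))).astype(np.uint8)
    n,l,s,c=cv2.connectedComponentsWithStats(m)
    for i in range(1,n):
        q=P[l==i].mean(0)
        if s[i,4]<60: print(tag,s[i,4],q.round(4),g[l==i].mean(0).round(),c[i].round())
    S=(P[...,2]>.063)&(P[...,2]<.0675)&(np.hypot(P[...,0]-.4453,P[...,1]-.0155)<.03)
    print("skirt",cv2.minEnclosingCircle(P[S][:,:2].astype(np.float32)*1000),S.sum())
d=np.load("w2.npz"); marks(d["rgb"],d["P"],"w2")
p=shot("wrist"); P=cloud(p); marks(p["pixels"],P,"w3"); np.savez("w3.npz",rgb=p["pixels"],P=P)
for rgb,P,n in((d["rgb"],d["P"],"w2"),(p["pixels"],P,"w3")):
    M=(P[...,2]>.082)&(P[...,2]<.095)&(P[...,0]>.41)&(P[...,0]<.475)&(abs(P[...,1]-.015)<.03)
    print(n,cv2.minAreaRect(P[M][:,:2].astype(np.float32)*1000))
    w=M&(rgb.min(-1)>110); Q=P[w][:,:2];pc=np.linalg.svd(Q-Q.mean(0))[2][0]; print("white",Q.mean(0),np.degrees(np.arctan2(pc[1],pc[0])))
E
```

```text
w2 1 [0.4159 0.0489 0.0607] [120. 116. 111.] [249. 174.]
w2 28 [0.4529 0.0413 0.0611] [131. 127. 124.] [279. 180.]
w2 1 [0.4152 0.0328 0.0608] [120. 116. 111.] [249. 187.]
w2 4 [0.465  0.0339 0.0609] [140. 135. 132.] [288. 186.]
w2 1 [0.4153 0.0304 0.0618] [132. 128. 122.] [249. 189.]
w2 9 [0.4716 0.0215 0.0604] [137. 132. 129.] [294. 196.]
w2 5 [0.4153 0.0048 0.0607] [128. 127. 122.] [250. 209.]
w2 33 [ 0.4635 -0.0044  0.0604] [156. 158. 164.] [288. 216.]
w2 1 [ 0.4151 -0.0016  0.0612] [128. 126. 121.] [250. 214.]
w2 29 [ 0.4512 -0.0115  0.0607] [164. 167. 172.] [278. 222.]
skirt ((446.80316162109375, 12.586613655090332), 27.848154067993164) 254
w3 4 [0.4152 0.0547 0.06  ] [136. 132. 126.] [225. 190.]
w3 5 [0.4155 0.0452 0.0608] [130. 127. 120.] [226. 199.]
w3 41 [0.4532 0.0413 0.0611] [136. 131. 127.] [264. 202.]
w3 8 [0.465  0.0338 0.0608] [140. 134. 131.] [276. 208.]
w3 2 [0.4152 0.0335 0.0608] [127. 124. 118.] [227. 210.]
w3 12 [0.4719 0.0213 0.0612] [140. 135. 131.] [284. 220.]
w3 1 [0.4151 0.0197 0.0617] [128. 124. 117.] [228. 224.]
w3 1 [0.415  0.0131 0.0602] [124. 121. 116.] [229. 230.]
w3 1 [0.4153 0.0114 0.0618] [128. 125. 120.] [229. 232.]
w3 5 [0.4152 0.0036 0.0605] [121. 120. 116.] [230. 239.]
w3 34 [ 0.4641 -0.005   0.0606] [165. 168. 174.] [278. 246.]
w3 38 [ 0.4515 -0.0117  0.0606] [168. 171. 178.] [266. 252.]
w3 1 [ 0.415  -0.0092  0.0609] [118. 118. 113.] [231. 251.]
skirt ((446.9410400390625, 14.512381553649902), 23.025035858154297) 383
w2 ((445.2856140136719, 15.048534393310547), (13.226031303405762, 42.42186737060547), 55.946022033691406)
white [0.45585174 0.00765711] -32.21512272307455
w3 ((445.1700439453125, 15.595248222351074), (42.759578704833984, 13.164037704467773), 74.64351654052734)
white [0.4486838  0.02771313] -104.8961126324776
```

The marks put off (the ring) at 73.4° and orange at about −17°, so the whole scale is turned by 15°. The bar now sits at about 75°, against the stop at off, so the dial is off. The front finished tube is next.

{"method": "drive_tool", "body": {"rows": [0.004,0,-0.1,0,0,0,0.004,0,-0.2,0,0,0,0.004,0,-0.3,0,0,0,0.004,0,-0.4,0,0,0,0.004,0,-0.417,0,0,0]}}

```text
t: 9.33
ee_pos: [0.5087, 0.0211, 0.0737]
tool_rot: [-0.004, 0.72, 0.694, -0.003]
force: [-0.3, 1.0, 4.4]
finger_gap: 0.0479
grip_force: 1.9
```

{"method": "drive_tool", "body": {"rows": [0,0,0,0,0,0,0,0,0,0,0,0,0,0,0,0,0,0,0,0,0,0,0,0,0,0,0,0,0,0], "fingers": 10}}

```text
t: 9.75
ee_pos: [0.5131, 0.0204, 0.0809]
tool_rot: [0.0, 0.719, 0.695, -0.0]
force: [-5.7, -1.2, 6.2]
finger_gap: 0.0295
grip_force: 30.0
```

{"method": "drive_tool", "body": {"rows": [0,0,0,0,0,0,0,0,0.1,0,0,0,0,0,0.2,0,0,0,0,0,0.27,0,0,0,0,0,0.27,0,0,0]}}

```text
t: 10.17
ee_pos: [0.5182, 0.0198, 0.1952]
tool_rot: [0.006, 0.719, 0.695, 0.004]
force: [0.4, -1.1, -0.8]
finger_gap: 0.0293
grip_force: 30.0
```

{"method": "drive_tool", "body": {"rows": [-0.04,0.1,0,0,0,0,-0.08,0.2,0,0,0,0,-0.12,0.3,0,0,0,0,-0.16,0.4,0,0,0,0.01,-0.165,0.42,0,0,0,0.02]}}

```text
t: 10.58
ee_pos: [0.4452, 0.1925, 0.1879]
tool_rot: [-0.001, 0.707, 0.707, 0.001]
force: [-0.3, 0.2, -0.3]
finger_gap: 0.0291
grip_force: 30.0
```

{"method": "drive_tool", "body": {"rows": [-0.04,0.1,0,0,0,0,-0.08,0.2,-0.05,0,0,0,-0.12,0.3,-0.1,0,0,0,-0.16,0.4,-0.15,0,0,0,-0.165,0.42,-0.2,0,0,0]}}

```text
t: 11.0
ee_pos: [0.3816, 0.3603, 0.1089]
tool_rot: [0.0, 0.708, 0.706, 0.003]
force: [1.1, 0.4, -0.6]
finger_gap: 0.0292
grip_force: 30.0
```

{"method": "drive_tool", "body": {"rows": [0,0,-0.05,0,0,0,0,0,-0.09,0,0,0,0,0,-0.12,0,0,0,0,0,-0.12,0,0,0,0,0,-0.12,0,0,0]}}

```text
t: 11.42
ee_pos: [0.3814, 0.3565, 0.0593]
tool_rot: [-0.0, 0.708, 0.706, -0.0]
force: [-0.4, 0.3, -0.5]
finger_gap: 0.0291
grip_force: 30.0
```

```bash
python3 - <<'E'
from h import *
print(pose()[:3,3].round(4),yaw(),bot.sense()["finger_gap"])
p=shot("wrist"); P=cloud(p); save(p,"w4.png")
for q in (p,shot("top")):
  P=cloud(q)
  for m in bot.masks_of(q,"tray")[:2]:
    k=m["pixels"]; Q=P[k];Q=Q[(Q[:,2]>.007)&(Q[:,2]<.016)]; print(m["confidence"],len(Q),np.percentile(Q,[2,98],axis=0).round(3).tolist())
    Q=P[k];Q=Q[(Q[:,2]>-.003)&(Q[:,2]<.006)]; print(len(Q),np.percentile(Q,[2,98],axis=0).round(3).tolist())
E
```

```text
[0.3814 0.3565 0.0593] 89.79029704913376 0.029059645382382482
0.65 3692 [[0.337, 0.338, 0.008], [0.429, 0.425, 0.013]]
12230 [[0.342, 0.235, 0.001], [0.425, 0.419, 0.003]]
0.56 323 [[0.335, 0.164, 0.007], [0.428, 0.352, 0.015]]
1813 [[0.341, 0.173, -0.003], [0.422, 0.355, 0.006]]
```

View pics/w4.png

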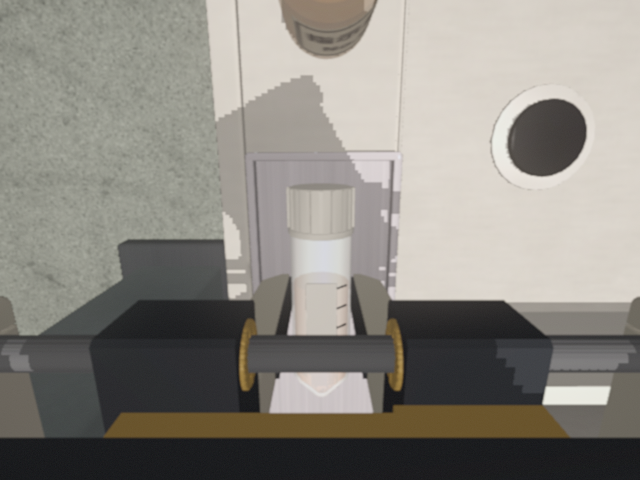

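The tube hangs squarely over the tray, between its walls (tray at columns 250–400, rows from 155). Lowering it.

{"method": "drive_tool", "body": {"rows": [0.004,0,-0.04,0,0,0,0.004,0,-0.08,0,0,0,0.004,0,-0.105,0,0,0,0.004,0,-0.117,0,0,0,0.004,0,-0.117,0,0,0]}}

```text
t: 12.03
ee_pos: [0.3832, 0.3564, 0.013]
tool_rot: [-0.0, 0.708, 0.706, -0.0]
force: [0.4, -0.4, -0.7]
finger_gap: 0.0297
grip_force: 30.0
```

{"method": "drive_tool", "body": {"rows": [0,0,0,0,0,0,0,0,0,0,0,0,0,0,0,0,0,0,0,0,0,0,0,0,0,0,0.03,0,0,0], "fingers": 38}}

```text
t: 12.45
ee_pos: [0.382, 0.3556, 0.0233]
tool_rot: [-0.0, 0.708, 0.706, -0.002]
force: [0.0, -0.2, 0.0]
finger_gap: 0.0381
grip_force: 0.0
```

{"method": "drive_tool", "body": {"rows": [0,0,0.08,0,0,0,0,0,0.16,0,0,0,0.05,-0.02,0.24,0,0,0,0.1,-0.1,0.32,0,0,-0.01,0.15,-0.2,0.35,0,0,-0.02]}}

```text
t: 12.87
ee_pos: [0.4403, 0.288, 0.1652]
tool_rot: [0.001, 0.718, 0.696, 0.003]
force: [0.4, 0.2, -0.7]
finger_gap: 0.0379
grip_force: 0.0
```

{"method": "drive_tool", "body": {"rows": [0.08,-0.08,0,0,0,0,0.16,-0.15,0,0,0,0,0.23,-0.22,0,0,0,0,0.29,-0.29,0,0,0,0,0.34,-0.36,0,0,0,0], "fingers": 48}}

```text
t: 13.28
ee_pos: [0.5761, 0.1403, 0.1612]
tool_rot: [0.0, 0.72, 0.694, 0.0]
force: [0.4, 0.4, 0.2]
finger_gap: 0.0478
grip_force: 0.0
```

```bash
python3 - <<'E'
from h import *
print(pose()[:3,3].round(4),yaw(),bot.sense()["finger_gap"])
q=shot("top");P=cloud(q)
for m in bot.masks_of(q,"done_1")[:4]:
    Q=P[m["pixels"]]; print(round(m["confidence"],2),np.nanpercentile(Q,[3,50,97],axis=0).round(3).tolist())
E
```

```text
[0.5761 0.1403 0.1612] 87.94777616694634 0.04782407402012163
0.73 [[0.368, 0.353, 0.014], [0.382, 0.383, 0.029], [0.397, 0.407, 0.035]]
0.62 [[0.616, -0.031, 0.085], [0.628, 0.016, 0.097], [0.644, 0.068, 0.103]]
```

{"method": "drive_tool", "body": {"rows": [0.05,-0.1,0,0,0,0,0.1,-0.2,0,0,0,0,0.142,-0.298,0,0,0,0,0.142,-0.298,-0.04,0,0,0,0.142,-0.298,-0.08,0,0,0]}}

```text
t: 13.8
ee_pos: [0.6328, 0.0202, 0.1295]
tool_rot: [0.001, 0.721, 0.693, 0.001]
force: [-0.3, 1.5, 0.2]
finger_gap: 0.048
grip_force: 0.0
```

{"method": "drive_tool", "body": {"rows": [0,0,-0.05,0,0,0,0,0,-0.09,0,0,0,0,0,-0.115,0,0,0,0,0,-0.124,0,0,0,0,0,-0.124,0,0,0]}}

```text
t: 14.22
ee_pos: [0.6302, 0.0238, 0.0786]
tool_rot: [-0.001, 0.719, 0.695, -0.001]
force: [-0.9, 0.9, 0.4]
finger_gap: 0.0482
grip_force: 0.0
```

{"method": "drive_tool", "body": {"rows": [0,0,0,0,0,0,0,0,0,0,0,0,0,0,0,0,0,0,0,0,0,0,0,0,0,0,0,0,0,0], "fingers": 10}}

```text
t: 14.63
ee_pos: [0.6329, 0.0231, 0.081]
tool_rot: [0.002, 0.719, 0.695, 0.002]
force: [3.8, 1.9, 3.6]
finger_gap: 0.0293
grip_force: 30.0
```

{"method": "drive_tool", "body": {"rows": [0,0,0,0,0,0,0,0,0.08,0,0,0,0,0,0.16,0,0,0,0,0,0.24,0,0,0,0,0,0.27,0,0,0]}}

```text
t: 15.05
ee_pos: [0.6317, 0.0229, 0.1917]
tool_rot: [0.002, 0.719, 0.695, 0.001]
force: [1.1, -0.6, 0.3]
finger_gap: 0.0292
grip_force: 30.0
```

{"method": "drive_tool", "body": {"rows": [-0.07,0.06,0,0,0,0,-0.14,0.12,0,0,0,0,-0.21,0.18,0,0,0,0.01,-0.28,0.24,0,0,0,0.02,-0.311,0.268,0,0,0,0.02]}}

```text
t: 15.47
ee_pos: [0.5015, 0.1324, 0.1866]
tool_rot: [-0.002, 0.708, 0.707, -0.002]
force: [-0.3, 0.3, -1.5]
finger_gap: 0.0288
grip_force: 30.0
```

{"method": "drive_tool", "body": {"rows": [-0.07,0.06,0,0,0,0,-0.14,0.12,0,0,0,0,-0.21,0.18,-0.05,0,0,0,-0.28,0.24,-0.1,0,0,0,-0.311,0.268,-0.15,0,0,0]}}

```text
t: 15.88
ee_pos: [0.3784, 0.2388, 0.1267]
tool_rot: [-0.001, 0.708, 0.706, -0.001]
force: [-0.1, -0.8, -0.3]
finger_gap: 0.0292
grip_force: 30.0
```

{"method": "drive_tool", "body": {"rows": [0,0,-0.07,0,0,0,0,0,-0.13,0,0,0,0,0,-0.18,0,0,0,0,0,-0.2,0,0,0,0,0,-0.2,0,0,0]}}

```text
t: 16.3
ee_pos: [0.3804, 0.2368, 0.0455]
tool_rot: [-0.001, 0.709, 0.706, -0.002]
force: [0.0, -0.3, -0.8]
finger_gap: 0.0291
grip_force: 30.0
```

{"method": "drive_tool", "body": {"rows": [0.006,0,-0.03,0,0,0,0.006,0,-0.06,0,0,0,0.006,0,-0.075,0,0,0,0.006,0,-0.081,0,0,0,0.006,0,-0.081,0,0,0]}}

```text
t: 16.72
ee_pos: [0.3847, 0.2374, 0.0152]
tool_rot: [-0.0, 0.709, 0.706, -0.0]
force: [-0.5, -0.2, -0.4]
finger_gap: 0.0291
grip_force: 30.0
```

{"method": "drive_tool", "body": {"rows": [0,0,0,0,0,0,0,0,0,0,0,0,0,0,0,0,0,0,0,0,0,0,0,0,0,0,0.03,0,0,0], "fingers": 38}}

```text
t: 17.13
ee_pos: [0.3833, 0.2371, 0.026]
tool_rot: [-0.001, 0.708, 0.706, -0.001]
force: [0.5, 1.1, -0.3]
finger_gap: 0.038
grip_force: 0.0
```

{"method": "drive_tool", "body": {"rows": [0,0,0.1,0,0,0,0,0,0.2,0,0,0,0,0,0.3,0,0,0,0.06,-0.1,0.4,0,0,0,0.12,-0.2,0.45,0,0,0]}}

```text
t: 17.55
ee_pos: [0.4202, 0.18, 0.1975]
tool_rot: [0.001, 0.707, 0.707, 0.002]
force: [1.7, -0.2, -0.4]
finger_gap: 0.0378
grip_force: 0.0
```

{"method": "drive_tool", "body": {"rows": [0.04,-0.1,0,0,0,0,0.08,-0.2,0.04,0,0,0,0.12,-0.3,0.08,0,0,0,0.16,-0.4,0.12,0,0,0,0.16,-0.45,0.12,0,0,0], "fingers": 46}}

```text
t: 17.97
ee_pos: [0.486, -0.0038, 0.2441]
tool_rot: [0.002, 0.709, 0.706, 0.001]
force: [0.5, 0.4, 0.7]
finger_gap: 0.0459
grip_force: 0.0
```

{"method": "drive_tool", "body": {"rows": [0.04,-0.1,0,0,0,0,0.06,-0.2,0,0,0,0,0.06,-0.3,0,0,0,0,0.06,-0.4,0,0,0,0,0.06,-0.4,0,0,0,0]}}

```text
t: 18.38
ee_pos: [0.5076, -0.1681, 0.2414]
tool_rot: [0.001, 0.71, 0.704, -0.001]
force: [-1.0, -0.3, -0.5]
finger_gap: 0.0461
grip_force: 0.0
```

```bash
python3 - <<'E'
from h import *
print(pose()[:3,3].round(4),yaw(),bot.sense()["finger_gap"])
q=shot("top");P=cloud(q)
for m in bot.masks_of(q,"done_1")[:4]:
    Q=P[m["pixels"]]; print(round(m["confidence"],2),np.nanpercentile(Q,[3,50,97],axis=0).round(3).tolist())
q=shot("wrist");P=cloud(q);save(q,"w5.png"); dial(P,q["pixels"])
for n in("new_1","spare_1"):
  for m in bot.masks_of(q,n)[:4]:
    if m["confidence"]<.4: continue
    Q=P[m["pixels"]]; c=np.nanmedian(Q,0); print(n,round(m["confidence"],2),np.nanpercentile(Q,[3,50,97],axis=0).round(3).tolist()); tube(P,c,.019,.058,.028)
E
```

```text
[ 0.5076 -0.1681  0.2414] 89.45817917731621 0.046064305906953686
0.89 [[0.369, 0.18, 0.002], [0.383, 0.23, 0.028], [0.398, 0.281, 0.035]]
0.81 [[0.368, 0.305, 0.017], [0.381, 0.357, 0.028], [0.395, 0.406, 0.036]]
dial ctr [0.4449 0.0092 0.0849] dir 72.5 angle 0.276
new_1 0.92 [[0.588, -0.236, 0.02], [0.599, -0.185, 0.031], [0.614, -0.141, 0.035]]
tube 2225 x,slope,z [0.6023 0.0314 0.0191] yawdeg -1.8 y -0.243 -0.14
new_1 0.91 [[0.456, -0.364, 0.004], [0.474, -0.284, 0.03], [0.492, -0.267, 0.034]]
tube 1373 x,slope,z [0.4733 0.0816 0.0192] yawdeg -4.7 y -0.312 -0.226
new_1 0.82 [[0.522, -0.247, 0.021], [0.534, -0.196, 0.031], [0.548, -0.147, 0.035]]
tube 2278 x,slope,z [ 0.5352 -0.0026  0.019 ] yawdeg 0.1 y -0.251 -0.142
new_1 0.58 [[0.536, -0.374, 0.013], [0.543, -0.289, 0.017], [0.551, -0.261, 0.019]]
tube 426 x,slope,z [0.5349 0.0073 0.0195] yawdeg -0.4 y -0.251 -0.231
spare_1 0.62 [[0.458, -0.25, 0.021], [0.474, -0.198, 0.031], [0.49, -0.149, 0.035]]
tube 2266 x,slope,z [ 0.4724 -0.136   0.0191] yawdeg 7.7 y -0.254 -0.145
```

Both finished tubes lie in the tray. Next is the red tube at (0.602, −0.192).

{"method": "drive_tool", "body": {"rows": [0.08,-0.02,0,0,0,0,0.16,-0.04,-0.08,0,0,-0.013,0.236,-0.06,-0.16,0,0,-0.013,0.236,-0.06,-0.25,0,0,-0.013,0.236,-0.06,-0.32,0,0,-0.013]}}

```text
t: 19.05
ee_pos: [0.6032, -0.1829, 0.1106]
tool_rot: [-0.001, 0.715, 0.7, -0.0]
force: [-0.8, 0.5, -1.1]
finger_gap: 0.0458
grip_force: 0.0
```

{"method": "drive_tool", "body": {"rows": [0,0,0,0,0,0,0,0,-0.07,0,0,0,0,0,-0.14,0,0,0,0,0,-0.17,0,0,0,0,0,-0.17,0,0,0]}}

```text
t: 19.47
ee_pos: [0.6007, -0.1833, 0.0444]
tool_rot: [-0.002, 0.715, 0.699, -0.001]
force: [-0.2, 0.2, -0.0]
finger_gap: 0.0456
grip_force: 0.0
```

```bash
python3 - <<'E'
from h import *
print(pose()[:3,3].round(4),yaw(),bot.sense()["finger_gap"],bot.sense()["force"])
E
```

```text
[ 0.6007 -0.1833  0.0444] 88.69430709694025 0.045604300688547775 [-0.15845889  0.18996691 -0.0324609 ]
```

{"method": "drive_tool", "body": {"rows": [0.003,-0.022,-0.03,0,0,0,0.003,-0.022,-0.055,0,0,0,0.003,-0.022,-0.075,0,0,0,0.003,-0.022,-0.081,0,0,0,0.003,-0.022,-0.081,0,0,0]}}

```text
t: 19.88
ee_pos: [0.6028, -0.1938, 0.0127]
tool_rot: [-0.001, 0.716, 0.698, -0.0]
force: [-0.5, -0.4, -0.3]
finger_gap: 0.046
grip_force: 0.0
```

{"method": "drive_tool", "body": {"rows": [0,0,0,0,0,0,0,0,0,0,0,0,0,0,0,0,0,0,0,0,0,0,0,0,0,0,0,0,0,0], "fingers": 10}}

```text
t: 20.3
ee_pos: [0.6036, -0.194, 0.0138]
tool_rot: [0.0, 0.716, 0.699, 0.0]
force: [-0.4, -0.9, 1.7]
finger_gap: 0.0295
grip_force: 30.0
```

{"method": "drive_tool", "body": {"rows": [0,0,0.06,0,0,0,0,0,0.14,0,0,0,0,0,0.22,0,0,0,0,0,0.3,0,0,0,0,0,0.36,0,0,0]}}

```text
t: 20.72
ee_pos: [0.6039, -0.1941, 0.1603]
tool_rot: [0.001, 0.716, 0.699, 0.0]
force: [0.2, -0.5, -0.3]
finger_gap: 0.0294
grip_force: 30.0
```

```bash
python3 - <<'E'
from h import *
print(pose()[:3,3].round(4),yaw(),bot.sense()["finger_gap"])
E
```

```text
[ 0.6039 -0.1941  0.1603] 88.61955376052997 0.029435619705816467
```

{"method": "drive_tool", "body": {"rows": [0.015,0.1,0,0,0,0,0.03,0.2,0,0,0,0,0.045,0.3,0,0,0,0,0.06,0.4,0,0,0,0,0.072,0.49,0,0,0,0]}}

```text
t: 21.13
ee_pos: [0.632, 0.0044, 0.1575]
tool_rot: [-0.0, 0.716, 0.698, 0.0]
force: [0.7, -0.3, -0.2]
finger_gap: 0.0293
grip_force: 30.0
```

{"method": "drive_tool", "body": {"rows": [0,0.023,0,0,0,0,0,0.023,-0.05,0,0,0,0,0.023,-0.1,0,0,0,0,0.023,-0.14,0,0,0,0,0.023,-0.14,0,0,0]}}

```text
t: 21.55
ee_pos: [0.6294, 0.0116, 0.0975]
tool_rot: [-0.003, 0.715, 0.699, -0.002]
force: [-0.8, 0.1, -1.7]
finger_gap: 0.029
grip_force: 30.0
```

```bash
python3 - <<'E'
from h import *
print(pose()[:3,3].round(4),yaw(),bot.sense()["finger_gap"])
p=shot("wrist"); P=cloud(p); tube(P,(.632,.012),pose()[2,3]+.006)
E
```

```text
[0.6294 0.0116 0.0975] 88.63575419161324 0.028982735318985986
tube 10443 x,slope,z [0.6296 0.0281 0.1031] yawdeg -1.6 y -0.043 0.066
```

{"method": "drive_tool", "body": {"rows": [0.004,0,-0.02,0,0,0,0.004,0,-0.035,0,0,0,0.004,0,-0.042,0,0,0,0.004,0,-0.042,0,0,0,0.004,0,-0.042,0,0,0]}}

```text
t: 22.02
ee_pos: [0.6338, 0.0111, 0.0847]
tool_rot: [0.0, 0.716, 0.698, 0.0]
force: [-0.8, 0.3, -0.3]
finger_gap: 0.0292
grip_force: 30.0
```

{"method": "drive_tool", "body": {"rows": [0,0,0,0,0,0,0,0,0,0,0,0,0,0,0,0,0,0,0,0,0,0,0,0,0,0,0.02,0,0,0], "fingers": 40}}

```text
t: 22.43
ee_pos: [0.6327, 0.0115, 0.0914]
tool_rot: [-0.001, 0.716, 0.699, -0.001]
force: [-0.1, 0.4, -0.4]
finger_gap: 0.0399
grip_force: 0.0
```

{"method": "drive_tool", "body": {"rows": [0,0,0.08,0,0,0,0,0,0.16,0,0,0,0,0,0.24,0,0,0,-0.05,-0.05,0.3,0,0,0,-0.1,-0.1,0.35,0,0,0], "fingers": 40}}

```text
t: 22.85
ee_pos: [0.5944, -0.0284, 0.2356]
tool_rot: [0.002, 0.715, 0.699, 0.001]
force: [0.0, -0.5, 0.2]
finger_gap: 0.0398
grip_force: 0.0
```

{"method": "drive_tool", "body": {"rows": [-0.03,-0.08,0,0,0,0,-0.06,-0.16,0,0,0,0,-0.09,-0.24,0,0,0,0.006,-0.12,-0.32,0,0,0,0.012,-0.145,-0.4,0,0,0,0.018], "fingers": 46}}

```text
t: 23.27
ee_pos: [0.5348, -0.1899, 0.2336]
tool_rot: [0.001, 0.705, 0.709, 0.0]
force: [0.5, -0.7, -0.1]
finger_gap: 0.0459
grip_force: 0.0
```

```bash
python3 - <<'E'
from h import *
print(pose()[:3,3].round(4),yaw(),bot.sense()["finger_gap"])
q=shot("wrist"); P=cloud(q); save(q,"w6.png"); tube(P,(.632,.012),.085); tube(P,(.534,-.193),.019,.058,.026)
q=shot("top");P=cloud(q)
for n in("new_1","spare_1"):
  for m in bot.masks_of(q,n)[:5]:
    Q=P[m["pixels"]]; print(n,round(m["confidence"],2),np.nanpercentile(Q,[3,50,97],axis=0).round(3).tolist())
E
```

```text
[ 0.5348 -0.1899  0.2336] 90.27736524944486 0.04585365239296365
tube 1690 x,slope,z [ 0.6276 -0.1276  0.0843] yawdeg 7.3 y -0.045 -0.008
tube 2469 x,slope,z [ 0.5351 -0.0063  0.019 ] yawdeg 0.4 y -0.251 -0.142
new_1 0.69 [[0.617, -0.036, 0.086], [0.628, 0.013, 0.097], [0.643, 0.06, 0.103]]
new_1 0.48 [[0.441, -0.202, 0.008], [0.529, -0.18, 0.031], [0.547, -0.088, 0.667]]
spare_1 0.6 [[0.46, -0.24, 0.021], [0.467, -0.193, 0.031], [0.48, -0.161, 0.038]]
```

View pics/w6.png

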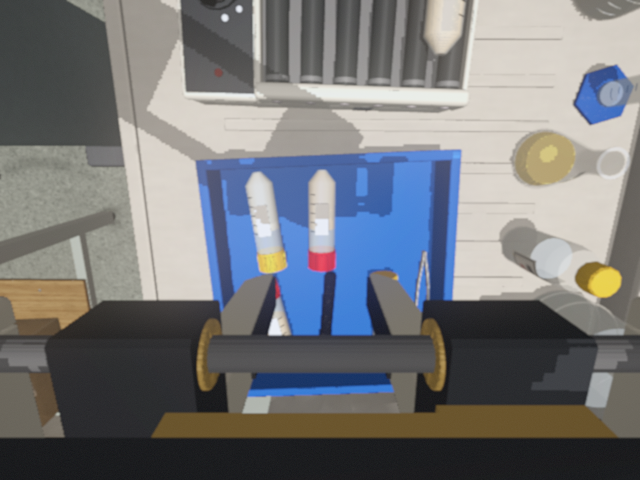

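The view shows the first red tube in the last valley at (442,25). The next red tube is at (321,220), with a yellow one beside it at (265,222). I open a bit less here and descend.

{"method": "drive_tool", "body": {"rows": [0,-0.016,-0.08,0,0,0,0,-0.016,-0.17,0,0,0,0,-0.016,-0.26,0,0,0,0,-0.016,-0.35,0,0,0,0.0,-0.016,-0.4,0,0,0], "fingers": 42}}

```text
t: 23.88
ee_pos: [0.5343, -0.1921, 0.069]
tool_rot: [-0.002, 0.705, 0.709, -0.0]
force: [-0.8, 0.7, -0.0]
finger_gap: 0.0418
grip_force: 0.0
```

{"method": "drive_tool", "body": {"rows": [0,0,0,0,0,0,0,0,-0.06,0,0,0,0,0,-0.11,0,0,0,0,0,-0.145,0,0,0,0,0,-0.145,0,0,0]}}

```text
t: 24.3
ee_pos: [0.5353, -0.1934, 0.0135]
tool_rot: [-0.001, 0.705, 0.709, -0.0]
force: [0.0, -0.2, -0.6]
finger_gap: 0.042
grip_force: 0.0
```

{"method": "drive_tool", "body": {"rows": [0,0,0,0,0,0,0,0,0,0,0,0,0,0,0,0,0,0,0,0,0,0,0,0,0,0,0,0,0,0], "fingers": 10}}

```text
t: 24.72
ee_pos: [0.5372, -0.1955, 0.0164]
tool_rot: [0.002, 0.706, 0.709, 0.001]
force: [1.7, 1.8, 6.7]
finger_gap: 0.0289
grip_force: 30.0
```

{"method": "drive_tool", "body": {"rows": [0,0,0.06,0,0,0,0,0,0.14,0,0,0,0,0,0.22,0,0,0,0,0,0.3,0,0,0,0,0,0.36,0,0,0]}}

```text
t: 25.13
ee_pos: [0.5363, -0.1956, 0.162]
tool_rot: [0.002, 0.706, 0.708, 0.0]
force: [0.5, -0.6, 0.1]
finger_gap: 0.0289
grip_force: 30.0
```

```bash
python3 - <<'E'
from h import *
print(pose()[:3,3].round(4),yaw(),bot.sense()["finger_gap"])
E
```

```text
[ 0.5363 -0.1956  0.162 ] 90.22550007780778 0.02888729223843028
```

{"method": "drive_tool", "body": {"rows": [0.018,0.1,0,0,0,0,0.036,0.2,0,0,0,-0.005,0.054,0.3,0,0,0,-0.01,0.072,0.4,0,0,0,-0.015,0.09,0.49,0,0,0,-0.021]}}

```text
t: 25.55
ee_pos: [0.5716, 0.0029, 0.1593]
tool_rot: [0.0, 0.718, 0.697, 0.0]
force: [1.1, 0.1, 0.0]
finger_gap: 0.0292
grip_force: 30.0
```

{"method": "drive_tool", "body": {"rows": [0.002,0.025,0,0,0,0,0.002,0.025,-0.05,0,0,0,0.002,0.025,-0.1,0,0,0,0.002,0.025,-0.14,0,0,0,0.002,0.025,-0.14,0,0,0]}}

```text
t: 25.97
ee_pos: [0.57, 0.0109, 0.0996]
tool_rot: [-0.002, 0.717, 0.697, -0.002]
force: [-0.8, -0.3, -0.7]
finger_gap: 0.0293
grip_force: 30.0
```

{"method": "drive_tool", "body": {"rows": [0,0,0,0,0,0,0,0,0,0,0,0]}}

```text
t: 26.13
ee_pos: [0.5732, 0.0103, 0.1036]
tool_rot: [0.001, 0.717, 0.697, 0.0]
force: [0.6, 0.1, 0.2]
finger_gap: 0.0293
grip_force: 30.0
```

```bash
python3 - <<'E'
from h import *
print(pose()[:3,3].round(4),yaw(),bot.sense()["finger_gap"])
p=shot("wrist"); P=cloud(p); tube(P,(.572,.012),pose()[2,3]+.006); tube(P,(.632,.012),.085)
E
```

```text
[0.5732 0.0103 0.1036] 88.32083380163402 0.0292678509424139
tube 9695 x,slope,z [0.5731 0.028  0.1065] yawdeg -1.6 y -0.048 0.062
tube 6692 x,slope,z [0.6329 0.0243 0.0853] yawdeg -1.4 y -0.002 0.065
```

{"method": "drive_tool", "body": {"rows": [-0.002,0,-0.02,0,0,0,-0.002,0,-0.04,0,0,0,-0.002,0,-0.052,0,0,0,-0.002,0,-0.052,0,0,0,-0.002,0,-0.052,0,0,0]}}

```text
t: 26.6
ee_pos: [0.5728, 0.0107, 0.0819]
tool_rot: [0.001, 0.717, 0.697, 0.001]
force: [2.6, 0.1, 1.8]
finger_gap: 0.0291
grip_force: 30.0
```

{"method": "drive_tool", "body": {"rows": [0,0,0,0,0,0,0,0,0,0,0,0,0,0,0,0,0,0,0,0,0,0,0,0,0,0,0.02,0,0,0], "fingers": 40}}

```text
t: 27.02
ee_pos: [0.5702, 0.0112, 0.0882]
tool_rot: [-0.002, 0.717, 0.697, -0.001]
force: [-0.9, 0.1, -0.0]
finger_gap: 0.0397
grip_force: 0.0
```

{"method": "drive_tool", "body": {"rows": [0,0,0.08,0,0,0,0,0,0.16,0,0,0,0,0,0.24,0,0,0,-0.05,-0.05,0.31,0,0,0.01,-0.1,-0.1,0.38,0,0,0.03], "fingers": 40}}

```text
t: 27.43
ee_pos: [0.5316, -0.0288, 0.2436]
tool_rot: [0.0, 0.7, 0.715, 0.0]
force: [0.4, -1.6, -0.3]
finger_gap: 0.0401
grip_force: 0.0
```

{"method": "drive_tool", "body": {"rows": [-0.03,-0.09,0,0,0,0,-0.06,-0.18,0,0,0,0,-0.09,-0.27,0.02,0,0,0.0,-0.12,-0.36,0.04,0,0,0.0,-0.13,-0.45,0.05,0,0,0.0], "fingers": 46}}

```text
t: 27.85
ee_pos: [0.4782, -0.2104, 0.2636]
tool_rot: [0.001, 0.701, 0.714, -0.0]
force: [1.3, 0.1, 0.7]
finger_gap: 0.0461
grip_force: 0.0
```

{"method": "drive_tool", "body": {"rows": [0,-0.06,0,0,0,0,0,-0.12,0.02,0,0,0,0,-0.18,0.03,0,0,0,0,-0.18,0.03,0,0,0,0,-0.18,0.03,0,0,0]}}

```text
t: 28.27
ee_pos: [0.4794, -0.2821, 0.274]
tool_rot: [0.0, 0.701, 0.713, 0.0]
force: [1.1, 0.4, -0.5]
finger_gap: 0.046
grip_force: 0.0
```

```bash
python3 - <<'E'
from h import *
print(pose()[:3,3].round(4),yaw(),bot.sense()["finger_gap"])
q=shot("wrist"); P=cloud(q); save(q,"w7.png"); 
for n in("new_1","spare_1"):
  for m in bot.masks_of(q,n)[:5]:
    if m["confidence"]<.4: continue
    Q=P[m["pixels"]]; Q=Q[(Q[:,2]>.015)&(Q[:,2]<.045)]
    f=lambda v:np.hypot(Q[:,0]-v[0]-v[1]*(Q[:,1]+.31),Q[:,2]-v[2])-.0145
    s=least_squares(f,[np.median(Q[:,0]),0,.019],loss="soft_l1",f_scale=.001).x
    print(n,round(m["confidence"],2),np.array(m["at"])*[480,640],np.percentile(Q,[1,50,99],axis=0).round(3).tolist(),s.round(4))
q=shot("top");P=cloud(q)
for n in("new_1","spare_1"):
  for m in bot.masks_of(q,n)[:5]:
    Q=P[m["pixels"]]; print(n,round(m["confidence"],2),np.nanpercentile(Q,[3,50,97],axis=0).round(3).tolist())
E
```

```text
[ 0.4794 -0.2821  0.274 ] 90.91865076476971 0.0459813902431057
new_1 0.96 [232.992 322.816] [[0.456, -0.369, 0.02], [0.479, -0.314, 0.031], [0.501, -0.268, 0.035]] [ 0.4771 -0.2488  0.0193]
spare_1 0.66 [232.608 427.584] [[0.592, -0.365, 0.016], [0.607, -0.307, 0.031], [0.624, -0.26, 0.035]] [ 0.6104 -0.0729  0.019 ]
spare_1 0.57 [140.496 315.776] [[0.455, -0.252, 0.021], [0.472, -0.2, 0.031], [0.492, -0.147, 0.036]] [ 0.4875 -0.1357  0.0192]
new_1 0.83 [[0.556, -0.045, 0.073], [0.569, 0.002, 0.096], [0.585, 0.056, 0.103]]
new_1 0.81 [[0.617, -0.037, 0.082], [0.627, 0.012, 0.097], [0.644, 0.059, 0.103]]
new_1 0.37 [[0.425, -0.004, 0.064], [0.442, 0.013, 0.07], [0.462, 0.031, 0.089]]
spare_1 0.65 [[0.455, -0.249, 0.006], [0.47, -0.198, 0.031], [0.489, -0.151, 0.037]]
spare_1 0.52 [[0.593, -0.331, 0.02], [0.606, -0.295, 0.031], [0.62, -0.262, 0.038]]
```

View pics/w7.png

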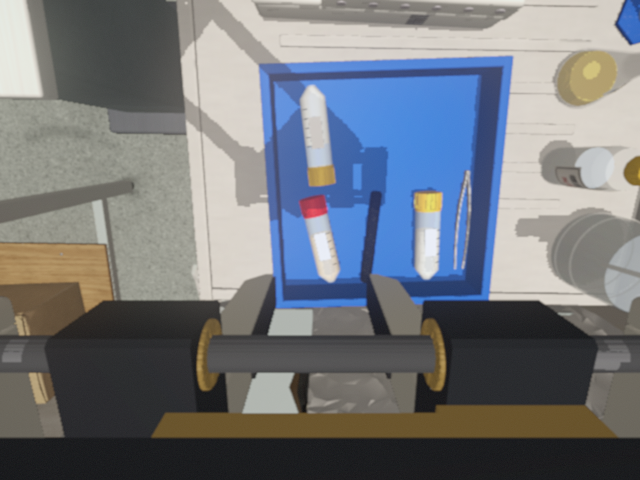

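The view shows the last red tube at (320,238), slanted by 14°, with yellow at (316,135) and (427,232) and the marker at (372,235). I descend with the tool turned 13°.

{"method": "drive_tool", "body": {"rows": [0,-0.04,0,0,0,0.07,0,-0.091,-0.06,0,0,0.145,0,-0.091,-0.15,0,0,0.145,0,-0.091,-0.25,0,0,0.145,0,-0.091,-0.34,0,0,0.145], "fingers": 44}}

```text
t: 28.98
ee_pos: [0.4797, -0.3169, 0.1363]
tool_rot: [0.0, 0.615, 0.789, -0.0]
force: [0.1, -0.6, 0.2]
finger_gap: 0.0442
grip_force: 0.0
```

{"method": "drive_tool", "body": {"rows": [0,0,-0.05,0,0,0,0,0,-0.12,0,0,0,0,0,-0.18,0,0,0,0,0,-0.2,0,0,0,0,0,-0.2,0,0,0]}}

```text
t: 29.4
ee_pos: [0.4786, -0.3157, 0.0556]
tool_rot: [-0.002, 0.615, 0.789, 0.0]
force: [-0.3, -0.3, 0.7]
finger_gap: 0.0437
grip_force: 0.0
```

```bash
python3 - <<'E'
from h import *
print(pose()[:3,3].round(4),yaw(),bot.sense()["finger_gap"])
q=shot("wrist"); P=cloud(q)
for m in bot.masks_of(q,"new_1")[:2]:
    Q=P[m["pixels"]]; Q=Q[(Q[:,2]>.015)&(Q[:,2]<.045)]
    if len(Q)<100: continue
    f=lambda v:np.hypot(Q[:,0]-v[0]-v[1]*(Q[:,1]+.318),Q[:,2]-v[2])-.0145
    s=least_squares(f,[np.median(Q[:,0]),-.2,.019],loss="soft_l1",f_scale=.001).x
    print(round(m["confidence"],2),np.percentile(Q,[1,50,99],axis=0).round(3).tolist(),s.round(4))
E
```

```text
[ 0.4786 -0.3157  0.0556] 104.14010668546335 0.04371858784284579
0.97 [[0.456, -0.353, 0.02], [0.477, -0.306, 0.032], [0.499, -0.268, 0.035]] [ 0.4794 -0.2493  0.0194]
```

{"method": "drive_tool", "body": {"rows": [0,-0.006,-0.03,0,0,0,0,-0.006,-0.06,0,0,0,0,-0.006,-0.09,0,0,0,0,-0.006,-0.106,0,0,0,0,-0.006,-0.106,0,0,0]}}

```text
t: 29.92
ee_pos: [0.4794, -0.3197, 0.0146]
tool_rot: [-0.001, 0.615, 0.788, 0.0]
force: [-0.5, 0.2, 0.6]
finger_gap: 0.0441
grip_force: 0.0
```

{"method": "drive_tool", "body": {"rows": [0,0,0,0,0,0,0,0,0,0,0,0,0,0,0,0,0,0,0,0,0,0,0,0,0,0,0,0,0,0], "fingers": 10}}

```text
t: 30.33
ee_pos: [0.4803, -0.3205, 0.0162]
tool_rot: [0.001, 0.615, 0.789, -0.0]
force: [0.6, -0.5, 3.8]
finger_gap: 0.0291
grip_force: 30.0
```

{"method": "drive_tool", "body": {"rows": [0,0,0.06,0,0,0,0,0,0.14,0,0,0,0,0,0.22,0,0,0,0,0,0.3,0,0,0,0,0,0.36,0,0,0]}}

```text
t: 30.75
ee_pos: [0.4801, -0.3202, 0.1622]
tool_rot: [0.001, 0.615, 0.789, -0.0]
force: [-0.1, -0.1, 0.0]
finger_gap: 0.0292
grip_force: 30.0
```

```bash
python3 - <<'E'
from h import *
print(pose()[:3,3].round(4),yaw(),bot.sense()["finger_gap"])
E
```

```text
[ 0.4801 -0.3202  0.1622] 104.09874095691839 0.029235866483090827
```

{"method": "drive_tool", "body": {"rows": [0.01,0.09,0,0,0,-0.02,0.02,0.18,0,0,0,-0.04,0.03,0.27,0,0,0,-0.06,0.04,0.36,0,0,0,-0.08,0.041,0.414,0,0,0,-0.088]}}

```text
t: 31.17
ee_pos: [0.4958, -0.1509, 0.1594]
tool_rot: [-0.0, 0.668, 0.744, 0.001]
force: [0.7, -0.2, -1.2]
finger_gap: 0.0296
grip_force: 30.0
```

{"method": "drive_tool", "body": {"rows": [0.01,0.09,0,0,0,-0.02,0.02,0.18,0,0,0,-0.04,0.03,0.27,0,0,0,-0.06,0.04,0.36,0,0,0,-0.08,0.041,0.414,0,0,0,-0.088]}}

```text
t: 31.58
ee_pos: [0.5123, 0.0146, 0.1594]
tool_rot: [-0.0, 0.718, 0.696, 0.0]
force: [-1.2, -0.4, -0.6]
finger_gap: 0.0294
grip_force: 30.0
```

{"method": "drive_tool", "body": {"rows": [0,0,0,0,0,0,0,0,-0.05,0,0,0,0,0,-0.1,0,0,0,0,0,-0.14,0,0,0,0,0,-0.14,0,0,0]}}

```text
t: 32.0
ee_pos: [0.51, 0.0111, 0.1004]
tool_rot: [-0.002, 0.718, 0.696, -0.002]
force: [-0.4, 1.1, -1.3]
finger_gap: 0.0289
grip_force: 30.0
```

{"method": "drive_tool", "body": {"rows": [0,0,0,0,0,0,0,0,0,0,0,0]}}

```text
t: 32.17
ee_pos: [0.5131, 0.0107, 0.1041]
tool_rot: [0.0, 0.718, 0.696, 0.0]
force: [0.1, -0.2, 0.5]
finger_gap: 0.0292
grip_force: 30.0
```

```bash
python3 - <<'E'
from h import *
print(pose()[:3,3].round(4),yaw(),bot.sense()["finger_gap"])
p=shot("wrist"); P=cloud(p); tube(P,(.512,.012),pose()[2,3]+.004); tube(P,(.572,.012),.085); tube(P,(.632,.012),.085)
E
```

```text
[0.5131 0.0107 0.1041] 88.23003476090315 0.02921533987433178
tube 10235 x,slope,z [0.513  0.0312 0.1073] yawdeg -1.8 y -0.046 0.064
tube 5796 x,slope,z [0.5727 0.0404 0.0849] yawdeg -2.3 y -0.002 0.064
tube 8354 x,slope,z [0.6329 0.0226 0.0853] yawdeg -1.3 y -0.023 0.065
```

{"method": "drive_tool", "body": {"rows": [-0.002,0,-0.02,0,0,0,-0.002,0,-0.04,0,0,0,-0.002,0,-0.054,0,0,0,-0.002,0,-0.054,0,0,0,-0.002,0,-0.054,0,0,0]}}

```text
t: 32.63
ee_pos: [0.5126, 0.0111, 0.0817]
tool_rot: [0.001, 0.718, 0.696, 0.001]
force: [3.1, -0.2, -0.0]
finger_gap: 0.0296
grip_force: 30.0
```

{"method": "drive_tool", "body": {"rows": [0,0,0,0,0,0,0,0,0,0,0,0,0,0,0,0,0,0,0,0,0,0,0,0,0,0,0.02,0,0,0], "fingers": 40}}

```text
t: 33.05
ee_pos: [0.5102, 0.0116, 0.0885]
tool_rot: [-0.001, 0.718, 0.696, -0.001]
force: [-0.5, -0.7, 0.2]
finger_gap: 0.0402
grip_force: 0.0
```

{"method": "drive_tool", "body": {"rows": [0,0,0.08,0,0,0,0,0,0.16,0,0,0,0,0,0.24,0,0,0,0,0,0.32,0,0,0,0,0,0.4,0,0,0]}}

```text
t: 33.47
ee_pos: [0.5112, 0.0114, 0.2519]
tool_rot: [0.0, 0.718, 0.696, 0.0]
force: [0.8, -0.4, -0.8]
finger_gap: 0.0401
grip_force: 0.0
```

{"method": "drive_tool", "body": {"rows": [0,0,0,0,0,0,0,0,0,0,0,0], "fingers": 26}}

```text
t: 33.63
ee_pos: [0.5128, 0.0111, 0.2523]
tool_rot: [0.002, 0.718, 0.696, 0.001]
force: [0.9, 0.6, -0.5]
finger_gap: 0.0311
grip_force: 0.0
```

```bash
python3 - <<'E'
from h import *
print(pose()[:3,3].round(4),yaw(),bot.sense()["finger_gap"])
q=shot("wrist"); P=cloud(q); g=q["pixels"]; save(q,"w8.png")
for x in(.512,.572,.632): tube(P,(x,.012),.085)
M=(P[...,2]>.082)&(P[...,2]<.095)&(P[...,0]>.41)&(P[...,0]<.475)&(abs(P[...,1]-.015)<.03)
print(cv2.minAreaRect(P[M][:,:2].astype(np.float32)*1000)); print(M.sum())
E
```

```text
[0.5128 0.0111 0.2523] 88.25833281114888 0.031102497432547088
tube 3189 x,slope,z [0.5124 0.0282 0.0852] yawdeg -1.6 y -0.046 0.064
tube 3175 x,slope,z [0.5725 0.0328 0.085 ] yawdeg -1.9 y -0.046 0.064
tube 3259 x,slope,z [0.6325 0.0231 0.0851] yawdeg -1.3 y -0.044 0.065
((445.1692810058594, 15.640052795410156), (42.38739013671875, 13.275299072265625), 75.16580963134766)
562
```

View pics/w8.png

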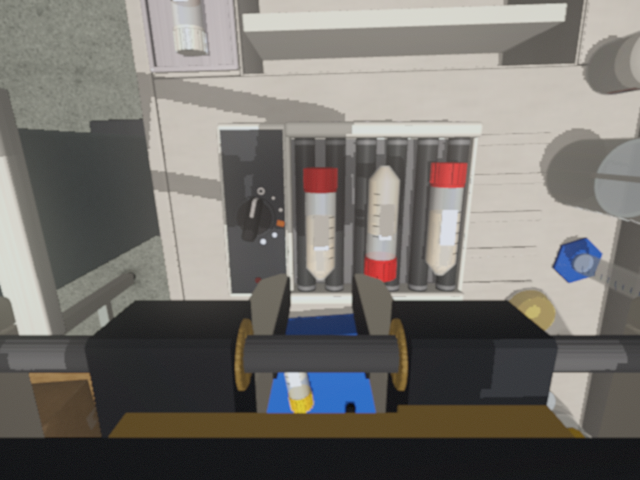

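The view shows the three red tubes in valleys 1, 3 and 5, at (320,220), (382,220) and (445,215). The dial at (255,218) points to the ring. Now the dial.

{"method": "drive_tool", "body": {"rows": [-0.08,0.005,0,0,0,-0.07,-0.169,0.011,0,0,0,-0.146,-0.169,0.011,-0.08,0,0,-0.146,-0.169,0.011,-0.16,0,0,-0.146,-0.169,0.011,-0.22,0,0,-0.146], "fingers": 24}}

```text
t: 34.1
ee_pos: [0.4416, 0.0162, 0.1589]
tool_rot: [-0.001, 0.793, 0.61, -0.001]
force: [-0.4, -0.1, -0.6]
finger_gap: 0.0245
grip_force: 0.0
```

{"method": "drive_tool", "body": {"rows": [0,0,-0.05,0,0,0,0,0,-0.1,0,0,0,0,0,-0.1,0,0,0,0,0,-0.1,0,0,0]}}

```text
t: 34.43
ee_pos: [0.4422, 0.0161, 0.1201]
tool_rot: [-0.002, 0.793, 0.61, -0.002]
force: [-0.3, -1.1, 0.2]
finger_gap: 0.0242
grip_force: 0.0
```

```bash
python3 - <<'E'
from h import *
print(pose()[:3,3].round(4),yaw(),bot.sense()["finger_gap"])
E
```

```text
[0.4422 0.0161 0.1201] 75.11098902971963 0.024248211326359778
```

{"method": "drive_tool", "body": {"rows": [0.003,0,-0.04,0,0,0,0.003,0,-0.08,0,0,0,0.003,0,-0.115,0,0,0,0.003,0,-0.13,0,0,0,0.003,0,-0.13,0,0,0]}}

```text
t: 34.85
ee_pos: [0.4449, 0.0158, 0.0693]
tool_rot: [-0.001, 0.793, 0.61, -0.001]
force: [-0.4, -0.5, 0.5]
finger_gap: 0.0239
grip_force: 0.0
```

{"method": "drive_tool", "body": {"rows": [0,0,0,0,0,0,0,0,0,0,0,0,0,0,0,0,0,0,0,0,0,0,0,0,0,0,0,0,0,0], "fingers": 0}}

```text
t: 35.27
ee_pos: [0.4458, 0.0157, 0.0707]
tool_rot: [0.001, 0.793, 0.61, 0.0]
force: [-2.6, 0.3, 6.6]
finger_gap: 0.0125
grip_force: 30.0
```

{"method": "drive_tool", "body": {"rows": [0,0,0,0,0,-0.07,0,0,0,0,0,-0.14,0,0,0,0,0,-0.21,0,0,0,0,0,-0.28,0,0,0,0,0,-0.35]}}

```text
t: 35.68
ee_pos: [0.4465, 0.0152, 0.0707]
tool_rot: [0.001, 0.929, 0.369, 0.001]
force: [0.9, -2.6, 4.1]
finger_gap: 0.0125
grip_force: 30.0
```

{"method": "drive_tool", "body": {"rows": [0,0,0,0,0,-0.07,0,0,0,0,0,-0.14,0,0,0,0,0,-0.21,0,0,0,0,0,-0.28,0,0,0,0,0,-0.35]}}

```text
t: 36.1
ee_pos: [0.4469, 0.0145, 0.0707]
tool_rot: [0.001, 0.995, 0.103, 0.002]
force: [1.1, -5.5, 1.3]
finger_gap: 0.0128
grip_force: 30.0
```

{"method": "drive_tool", "body": {"rows": [0,0,0,0,0,-0.07,0,0,0,0,0,-0.14,0,0,0,0,0,-0.21,0,0,0,0,0,-0.28,0,0,0,0,0,-0.323]}}

```text
t: 36.52
ee_pos: [0.4468, 0.0138, 0.0707]
tool_rot: [0.002, 0.989, -0.15, 0.002]
force: [0.2, -6.6, 2.4]
finger_gap: 0.0129
grip_force: 30.0
```

```bash
python3 - <<'E'
from h import *
print(pose()[:3,3].round(4),yaw(),bot.sense()["finger_gap"],bot.sense()["torque"])
E
```

```text
[0.4468 0.0138 0.0707] -17.225180134811307 0.012877827303752505 [-1.35640744  0.1076958  -0.01588181]
```

Release, lift, and check the dial.

{"method": "drive_tool", "body": {"rows": [0,0,0,0,0,0,0,0,0,0,0,0,0,0,0,0,0,0,0,0,0.06,0,0,0,0,0,0.12,0,0,0], "fingers": 26}}

```text
t: 36.93
ee_pos: [0.4437, 0.0163, 0.1171]
tool_rot: [-0.0, 0.989, -0.147, -0.002]
force: [0.4, -0.9, -0.4]
finger_gap: 0.026
grip_force: 0.0
```

{"method": "drive_tool", "body": {"rows": [0,0,0.1,0,0,0,0,0,0.2,0,0,0,0,0,0.3,0,0,0.08,0,0,0.4,0,0,0.16,0,0,0.5,0,0,0.24]}}

```text
t: 37.35
ee_pos: [0.4446, 0.0162, 0.3198]
tool_rot: [-0.0, 0.999, 0.043, 0.0]
force: [1.3, 0.2, 0.1]
finger_gap: 0.0258
grip_force: 0.0
```

{"method": "drive_tool", "body": {"rows": [0.03,0,0,0,0,0.08,0.06,0,0,0,0,0.16,0.09,0,0,0,0,0.24,0.12,0,0,0,0,0.32,0.15,0,0,0,0,0.39]}}

```text
t: 37.77
ee_pos: [0.5056, 0.0161, 0.3176]
tool_rot: [-0.0, 0.939, 0.343, -0.0]
force: [0.1, -0.6, -0.1]
finger_gap: 0.0258
grip_force: 0.0
```

{"method": "drive_tool", "body": {"rows": [0,0,0,0,0,0.08,0,0,0,0,0,0.16,0,0,0,0,0,0.24,0,0,0,0,0,0.32,0,0,0,0,0,0.39]}}

```text
t: 38.18
ee_pos: [0.5051, 0.0161, 0.3174]
tool_rot: [-0.0, 0.792, 0.61, -0.0]
force: [-0.5, 0.0, 0.4]
finger_gap: 0.0259
grip_force: 0.0
```

```bash
python3 - <<'E'
from h import *
print(pose()[:3,3].round(4),yaw())
q=shot("wrist"); P=cloud(q); g=q["pixels"]; save(q,"w9.png")
for x in(.512,.572,.632): tube(P,(x,.012),.085)
M=(P[...,2]>.082)&(P[...,2]<.095)&(P[...,0]>.41)&(P[...,0]<.475)&(abs(P[...,1]-.015)<.03)
print(cv2.minAreaRect(P[M][:,:2].astype(np.float32)*1000),M.sum())
q=shot("top");P=cloud(q)
for n in("new_1","spare_1","done_1"):
  for m in bot.masks_of(q,n)[:4]:
    Q=P[m["pixels"]]; print(n,round(m["confidence"],2),np.nanpercentile(Q,[3,50,97],axis=0).round(3).tolist())
E
```

```text
[0.5051 0.0161 0.3174] 75.16825357614323
tube 2262 x,slope,z [0.5123 0.0302 0.0852] yawdeg -1.7 y -0.045 0.065
tube 2346 x,slope,z [0.5723 0.0316 0.085 ] yawdeg -1.8 y -0.045 0.064
tube 2423 x,slope,z [0.6324 0.0227 0.085 ] yawdeg -1.3 y -0.044 0.066
((445.23773193359375, 15.225467681884766), (13.325241088867188, 42.39794158935547), 73.65364837646484) 390
new_1 0.44 [[0.496, 0.033, 0.074], [0.499, 0.048, 0.094], [0.505, 0.059, 0.101]]
spare_1 0.98 [[0.593, -0.368, 0.004], [0.607, -0.312, 0.031], [0.622, -0.262, 0.037]]
spare_1 0.74 [[0.456, -0.251, 0.019], [0.47, -0.203, 0.031], [0.488, -0.151, 0.038]]
done_1 0.84 [[0.367, 0.305, 0.005], [0.381, 0.357, 0.028], [0.396, 0.405, 0.034]]
done_1 0.66 [[0.337, 0.168, -0.003], [0.377, 0.324, 0.003], [0.426, 0.42, 0.014]]
done_1 0.57 [[0.372, 0.246, 0.024], [0.383, 0.263, 0.03], [0.394, 0.283, 0.036]]
done_1 0.48 [[0.425, -0.387, -0.001], [0.552, -0.266, 0.005], [0.667, -0.133, 0.061]]
```

View pics/w9.png

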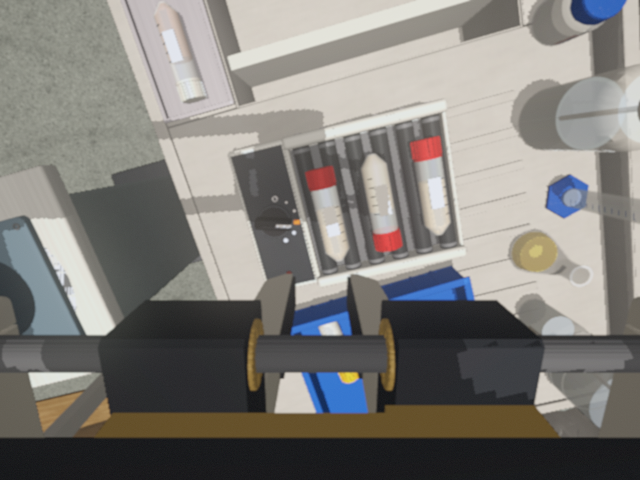

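The dial bar at (278,224) points at the orange mark, at −16.4° against about −17°. All three red tubes lie in separate valleys and both white-capped tubes are in the tray.

```bash
python3 -c "
from plant import bot
print(bot.hand_in())"
```

```text
the job is handed in; nothing more can be done
None
```

The job is handed in: the dial was turned off first, both white-capped tubes were laid in the tray, the three red-capped tubes lie in valleys 1, 3 and 5, and the dial now points at the orange mark; no verdict came back.

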